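# Hang the mugs on their owners' hooks

## Task

Hang the blue mug and the yellow mug by their handles on their own hooks under the ware board, each on the hook marked with a tile of its colour, and wait until they have all but stopped swinging. Leave the mugs that already hang there, and everything else on the bench, where they are.

Things in the scene. Friction and masses are not known exactly. Their poses are not given: they have to be found in the camera images.
- mug_blue_center (a point): glossy blue stoneware mug, bare-clay foot: 66 mm in diameter, 88 mm tall, wall 4.5 mm, 0.22 to 0.35 kg, upright on the bench beside the banding wheel. This point: on its axis, half-way up (44 mm). z runs up the axis to the open mouth, x points to the handle, an ear-shaped round bar 10 mm thick in the x-z plane, reaching 70 mm from the axis.
- mug_blue_loop (a point): centre of the blue mug's handle opening, 47 mm from the axis, 5 mm above mug_blue_center, same axes. Handle centre line from here, (x, z) mm: (-16, 25), (9, 27), (18, 19), (13, -5), (2, -22), (-16, -28). Hung at rest, the hook's wire centre sits at about (8, 15), in the upper outer corner, and the mug's axis leans 60 deg from vertical, handle uppermost, mouth to the side.
- mug_yellow_center (a point): glossy yellow stoneware mug, bare-clay foot: 66 mm in diameter, 88 mm tall, wall 4.5 mm, 0.22 to 0.35 kg, upright on the bench beside the banding wheel. This point: on its axis, half-way up (44 mm). z runs up the axis to the open mouth, x points to the handle, an ear-shaped round bar 10 mm thick in the x-z plane, reaching 70 mm from the axis.
- mug_yellow_loop (a point): centre of the yellow mug's handle opening, 47 mm from the axis, 5 mm above mug_yellow_center, same axes. Handle centre line from here, (x, z) mm: (-16, 25), (9, 27), (18, 19), (13, -5), (2, -22), (-16, -28). Hung at rest, the hook's wire centre sits at about (8, 15), in the upper outer corner, and the mug's axis leans 60 deg from vertical, handle uppermost, mouth to the side.
- hook_blue: The blue hook, empty at the start: brass cup hook, wire 8 mm thick, hanging from the ware board's underside and bent into a J that opens to its own -y side (own x: away from the robot, square to the board; z up). On the board over it lies a blue tile (62 x 52 mm), with blue tabs on the board's front and back edges. Origin: where the wire enters the underside, 355 mm above the bench.
- hook_blue_seat (a point): centre of the wire at the bottom of the blue hook's bend: 100 mm below the board's underside, 13 mm to the -y side of the shank, 255 mm above the bench; axes as hook_blue. Top of the wire: 4 mm higher. The tip, 14 mm to the -y side of this point, ends 22 mm above it. A handle goes on by passing over the tip towards +y, then down into the bend.
- hook_yellow: The yellow hook, empty at the start: brass cup hook, wire 8 mm thick, hanging from the ware board's underside and bent into a J that opens to its own -y side (own x: away from the robot, square to the board; z up). On the board over it lies a yellow tile (62 x 52 mm), with yellow tabs on the board's front and back edges. Origin: where the wire enters the underside, 355 mm above the bench.
- hook_yellow_seat (a point): centre of the wire at the bottom of the yellow hook's bend: 100 mm below the board's underside, 13 mm to the -y side of the shank, 255 mm above the bench; axes as hook_yellow. Top of the wire: 4 mm higher. The tip, 14 mm to the -y side of this point, ends 22 mm above it. A handle goes on by passing over the tip towards +y, then down into the bend.
- hook_green: The green hook: of the same make as hook_blue, same origin and axes, with green tile and tabs. The green mug already hangs on it. The four hooks stand in a row 140 mm apart along the board, in any order.
- mug_green: green mug of the same make, already hanging from the green hook by its handle, mouth towards the robot, about 145 to 275 mm above the bench. Origin: centre of its foot; z runs to its mouth. It stays there.
- hook_red: The red hook: of the same make as hook_blue, same origin and axes, with red tile and tabs. The red mug already hangs on it. The four hooks stand in a row 140 mm apart along the board, in any order.
- mug_red: red mug of the same make, already hanging from the red hook by its handle, mouth towards the robot, about 145 to 275 mm above the bench. Origin: centre of its foot; z runs to its mouth. It stays there.
- board: ware board: plank 92 mm deep (x), 700 mm long (y), 22 mm thick, underside 355 mm above the bench, on two uprights (34 x 24 mm, 338 mm left and right of its middle). Small pots up to 60 mm tall stand on it. The hooks are in its middle line: plank and tabs overhang them by 50 mm towards the robot. Origin: on the bench under its middle; y along the plank, to the left.
- wheel: banding wheel (small turntable) between the two mugs, nearer the robot than the board: round head 170 mm across, its top 112 mm above the bench. Origin: centre of its foot on the bench. Fixed.
- bowl: unfired clay bowl, 116 mm across, 55 mm tall, standing on the banding wheel's head (rim 167 mm above the bench). Origin: centre of its underside.
- jar_white: white glaze jar with blue lid, 70 mm across, 95 mm tall, under the board. Origin: centre of its underside.
- jar_amber: amber glaze jar with black lid, 64 mm across, 85 mm tall, under the board. Origin: centre of its underside.
- brush_pot: grey pot of brushes at the left, 92 mm across, brush tips up to 260 mm above the bench. Origin: centre of its underside.
- rib: flat dark wooden throwing rib, 100 x 50 x 7 mm, at the right. Origin: centre of its underside.
- trimmer: wooden-handled loop trimming tool lying on the bench in front of the robot, about 190 mm long, 13 mm thick. Origin: on the bench under its middle; x towards its loop.
Not all that is in view belongs to the job. Leave any pink look-alike of the part that bears mug_blue_center alone.

How it is judged:
By the outcome, as a careful person would: the job done as asked, in the order asked, and still so for the second after the job is handed in, with the robot touching nothing.
It also fails if it takes over 72 s, if anything falls off the work surface, if the arm or the gripper's body presses on something with over 40 N, if the wrist force passes 120 N, or if a joint passes its speed limit or range.

## Robot

A 7-joint arm with a two-finger parallel gripper is mounted at the origin on the work surface. World frame = base frame: x ahead of the robot, y to its left, z up, the work surface at z = 0. Lengths are in mm, angles in rad, forces in N, time in s.
With the tool pointing down it reaches from about 400 to 875 mm from the base axis. Payload 4.4 kg.
Tool frame: the origin (TCP) lies on the centre line of the jaws, within the pads' length; the fingertips stand r.tip_extent ahead of it and the grasp point (between the pads) lies 8 mm behind it (r.tip_extent is the distance from the TCP to the fingertips, in mm); z points along the fingers, y is the direction in which the jaws open and shut (so a half turn about z gives the same grasp; the last joint's range is limited). The gripper opens to 85 mm and grips with 20 to 120 N. Pads are 22 mm wide; open, the fingers measure 114 mm over their backs; the gripper's body (76 mm by 85 mm) begins 54 mm behind the grasp point. The pads swing forward as they close: fully open they stand 13 mm farther back than shut.
Start: joints at [1.084, 0.628, 0.038, 1.517, -0.027, 0.996, -0.02], TCP at [265.547, -593.298, 242.313] pointing down, gripper open.
Joint ranges: [-3.06, 3.06], [-0.37, 2.12], [-1.25, 1.32], [0.18, 2.47], [-1.1, 4.24], [0.23, 1.98], [-2.94, 2.94]. Speed limits (rad/s): [2.57, 2.57, 3.14, 3.14, 3.14, 3.14, 3.14].

## Interface

Orientations are given as a unit quaternion [x, y, z, w].
In Python, from cell import r gives the robot as it stands.
- The arm moves only by the tool move_arm, never from a script. Its argument "steps" is a list of rows, each an object with "dp": the shift along the tool's x, y, z in m, a list of three; "angular": the turn, a rotation vector about the tool's x, y, z in rad, a list of three; "hand": the closure, from -1 (fully open) to 1 (shut). In form: [{"dp": [tx, ty, tz], "angular": [wx, wy, wz], "hand": hand}, ...]. A call has 1 to 8 rows; each row is the pose to reach, as a shift and turn from the pose measured when the call began, along the tool's axes at that moment; what a row does not reach only later rows make up. A row lasts 1/10 s, in which the tool goes at most 50 mm and 8.59 degrees, less where a joint would pass 70% of its speed; a pose out of reach is approached as far as the arm can. A call with a gripper value outside its range is refused whole. The fingers move at their own pace and stop on an object; the grip force is fixed at half the most. Time passes only in rows, so rows that repeat a pose let the fingers close. It gives the time, the measured TCP pose, the force and the opening at its end, in the units of the state.
- r.get_obs(): the state, without advancing time (a new reading comes with each control period).
- r.read_camera(name): name is "scene" or "top" or "wrist"; returns a dict with "image" (400x640x3 uint8, blue, green, red), "camera_matrix" (3x3 intrinsics, pixels), "k1" (the pictures are not rectified: a ray, as slopes to the right and down, at radius r is drawn at 1 + k1 r^2 times it, then the intrinsics apply), "T" (4x4, takes a point from camera to world coordinates). Camera axes: x right, y up, looking along -z (the intrinsics and any distortion apply to the point x, -y, -z); pixel columns grow to the right and rows downward; lengths in mm; the calibration is good to about 2 mm. A picture is of the moment at which its call begins. There is no depth.
- r.sign_off(): hands the job in, once; it reports no verdict.
The state is a dict: "t": time; "joints": joint angles; "qd": joint speeds; "joint_torque": joint torques, N m; "eef_pos": TCP position; "orientation": TCP orientation; "wrist_force": force on the tool from outside, world axes, zero at the start; "ft_torque": the same for the moment, N m; "grip_width": finger opening in mm.
Only numpy, scipy, OpenCV 4.12 (cv2) and the standard library are available. Lean on these libraries where they do the work, as an engineer would, in place of code of your own. Each camera call takes 0.05 s, during which the arm holds its last target.

## Working session

There is one attempt and no reset: what is moved stays moved. The work goes in short steps, Python scripts to look and compute and a tool call to move; the robot and the scene stay as the last step left them, time stands still between calls to the robot, and variables do not carry over. Pictures are saved under pics/ and viewed, and the job is handed in when it is done.

Besides the shell and the picture viewer there is one more tool, called after "Call:" by a JSON object that holds its "method" and its "body", one argument or row to a line. move_arm: Moves the arm, as the interface text tells. Its arguments: {"type":"object","properties":{"steps":{"type":"array"}},"required":["steps"]}

```bash
ls; mkdir -p pics; python3 - <<'E'
from cell import r
import cv2,json
import numpy as np
o=r.get_obs()
for k,v in o.items(): print(k,np.round(v,3).tolist())
print(r.tip_extent)
for n in ["scene","top","wrist"]:
    c=r.read_camera(n); cv2.imwrite(f"pics/{n}0.png",c["image"]); print(n,np.round(c["camera_matrix"],1).tolist(),c["k1"],np.round(c["T"],3).tolist())
E
```

```text
pics
t 0.0
joints [1.084, 0.629, 0.038, 1.518, -0.027, 0.996, -0.02]
qd [-0.0, 0.002, -0.0, -0.001, -0.002, 0.001, -0.001]
joint_torque [0.001, -56.339, 1.226, -19.344, 0.011, 0.01, 0.0]
eef_pos [265.316, -592.727, 241.388]
orientation [0.978, 0.209, -0.0, -0.001]
wrist_force [0.634, -1.07, -0.781]
ft_torque [0.018, -0.016, -0.015]
grip_width 85.434
11.0
scene [[396.4, 0.0, 316.5], [0.0, 396.4, 193.6], [0.0, 0.0, 1.0]] -0.0951663299076978 [[0.71, -0.593, 0.38, 958.573], [0.704, 0.605, -0.373, -447.747], [-0.009, 0.532, 0.847, 1210.007], [0.0, 0.0, 0.0, 1.0]]
top [[426.1, 0.0, 318.4], [0.0, 426.1, 203.2], [0.0, 0.0, 1.0]] -0.11239295061121513 [[0.012, 0.996, -0.093, 375.373], [-1.0, 0.012, 0.009, -6.271], [0.01, 0.093, 0.996, 1517.801], [0.0, 0.0, 0.0, 1.0]]
wrist [[347.5, 0.0, 328.0], [0.0, 347.5, 203.8], [0.0, 0.0, 1.0]] -0.0630884151049421 [[0.408, 0.865, 0.291, 339.571], [-0.913, 0.388, 0.128, -559.283], [-0.002, -0.318, 0.948, 374.921], [0.0, 0.0, 0.0, 1.0]]
```

View pics/scene0.png

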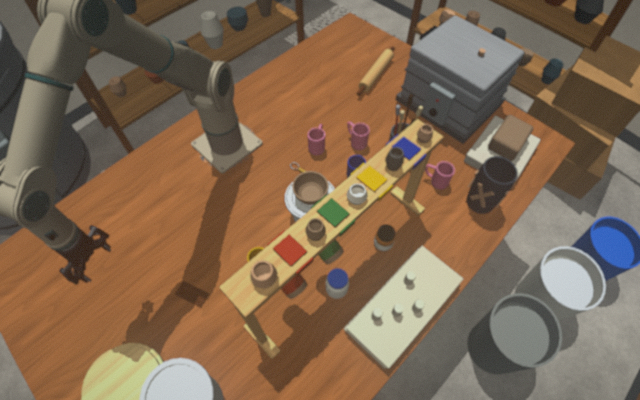

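View pics/top0.png

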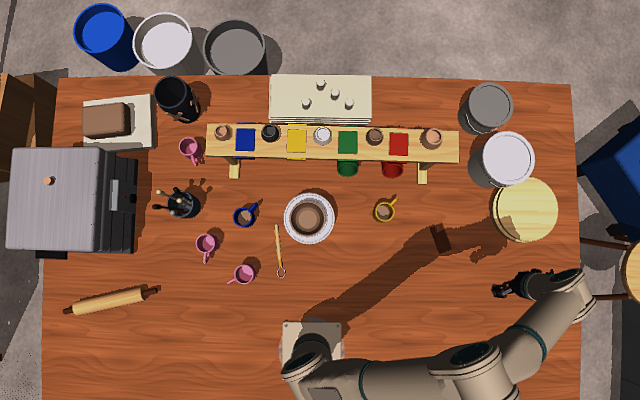

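View pics/wrist0.png

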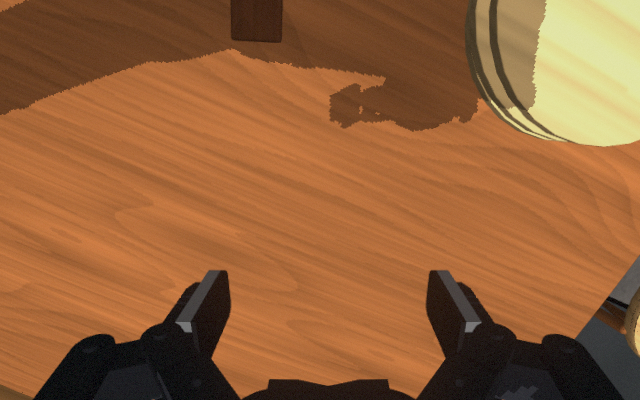

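The top view shows the blue mug at (245,214), the yellow mug at (384,210), the bowl and wheel at (309,217), and the tiles running blue, yellow, green, red from left to right. The pink mugs at (189,147), (206,242) and (243,272) are look-alikes to leave alone. Next I'll measure in enlarged crops.

```bash
cat > h.py <<'E'
import numpy as np, cv2
from scipy.spatial.transform import Rotation as R
def ray(c,uv):
    uv=np.array(uv,float).reshape(-1,1,2)
    n=cv2.undistortPoints(uv,c["camera_matrix"],np.array([c["k1"],0,0,0.]),P=None).reshape(-1,2)
    d=np.c_[n[:,0],-n[:,1],-np.ones(len(n))]
    T=c["T"]; return T[:3,3],d@T[:3,:3].T
def onz(c,uv,z):
    o,d=ray(c,uv); return o+d*((z-o[2])/d[:,2])[:,None]
def proj(c,P):
    T=c["T"];p=(np.atleast_2d(P)-T[:3,3])@T[:3,:3]
    q=np.c_[p[:,0],-p[:,1],-p[:,2]]
    return cv2.projectPoints(q.reshape(-1,1,3),np.zeros(3),np.zeros(3),c["camera_matrix"],np.array([c["k1"],0,0,0.]))[0].reshape(-1,2)
def crop(img,x0,y0,x1,y1,f,name):
    cv2.imwrite(name,cv2.resize(img[y0:y1,x0:x1],None,fx=f,fy=f,interpolation=cv2.INTER_CUBIC))
E
python3 - <<'E'
from cell import r
from h import *
import pickle
c=r.read_camera("top"); s=r.read_camera("scene"); pickle.dump((c,s),open("c0.pkl","wb"))
crop(c["image"],225,190,425,240,4,"pics/top_m.png")
crop(c["image"],200,115,470,185,2.9,"pics/top_b.png")
crop(s["image"],210,110,460,320,3.0,"pics/sc_b.png")
hsv=cv2.cvtColor(c["image"],cv2.COLOR_BGR2HSV)
# tiles, z=377+~?
for n,(a,b),box in [("blue",(105,130),(232,120,260,160)),("yellow",(22,32),(284,120,310,160)),("green",(50,85),(335,120,360,155)),("red",(0,6),(387,120,412,158))]:
    x0,y0,x1,y1=box; sub=hsv[y0:y1,x0:x1]
    m=((sub[...,0]>=a)&(sub[...,0]<=b)&(sub[...,1]>170)&(sub[...,2]>60)).astype(np.uint8)
    n_,l,st,ce=cv2.connectedComponentsWithStats(m); i=1+st[1:,4].argmax()
    p=ce[i]+[x0,y0]; print(n,p.round(1),st[i],onz(c,[p],379).round(1))
E
```

```text
blue [245.  139.5] [  4   9  19  22 397] [[654.7 186.6 379. ]]
yellow [296.1 140.5] [  3  10  19  22 407] [[653.1  46.8 379. ]]
green [346.9 136.4] [ 4 11 18 17 50] [[666.5 -91.9 379. ]]
red [398.3 143.7] [  2  13  19  22 394] [[ 648.6 -233.4  379. ]]
```

View pics/top_m.png

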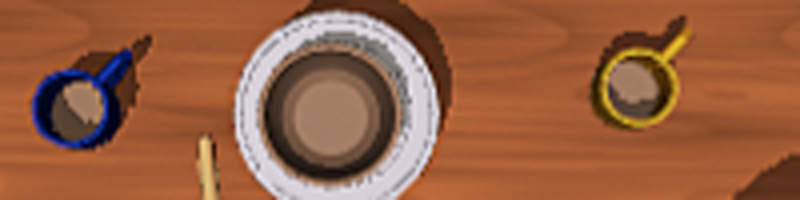

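View pics/top_b.png

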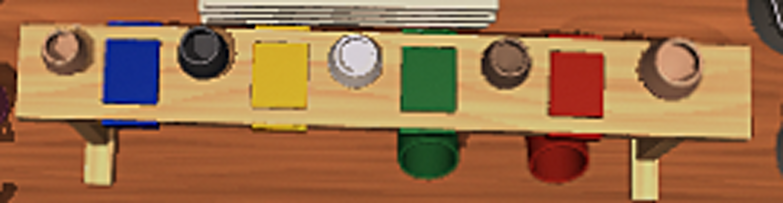

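View pics/sc_b.png

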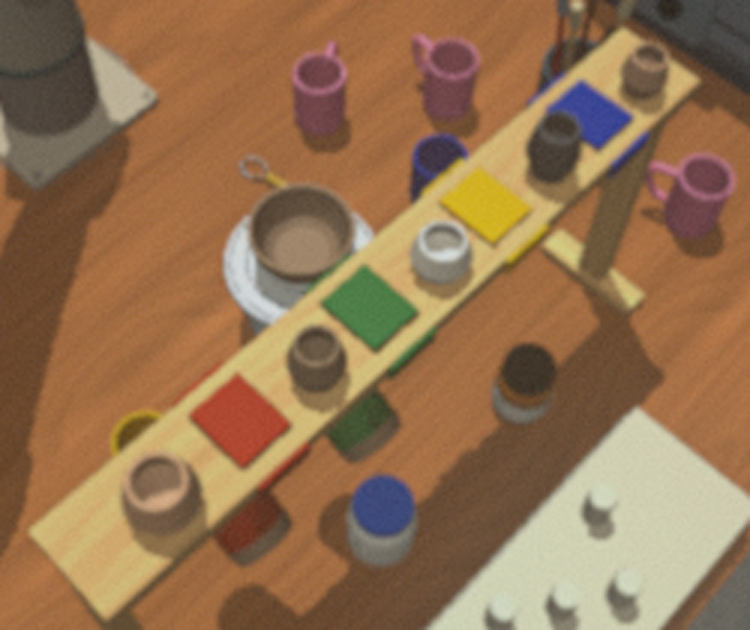

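```bash
cat > fit.py <<'E'
from h import *
from scipy.optimize import minimize
HL=np.array([(-16,25),(9,27),(18,19),(13,-5),(2,-22),(-16,-28)],float)
def model(c,T,S=8):
    # returns mask of mug silhouette, upsampled S
    a=np.linspace(0,2*np.pi,40)
    ring=np.r_[[ (33*np.cos(t),33*np.sin(t),z) for t in a for z in (-44,44)]]
    h=np.c_[HL[:,0]+47,0*HL[:,0],HL[:,1]+5]
    def pr(p): return proj(c,p@T[:3,:3].T+T[:3,3])
    q=[pr(ring)]
    hp=[]
    b=np.linspace(0,2*np.pi,10)
    from itertools import product
    u=np.array([(5*np.cos(s)*np.cos(p),5*np.sin(s)*np.cos(p),5*np.sin(p)) for s in b for p in (-1.57,-.8,0,.8,1.57)])
    for i in range(5): hp.append(pr(np.r_[h[i]+u,h[i+1]+u]))
    return q+hp
def mask(polys,box,S=4):
    x0,y0,x1,y1=box; m=np.zeros(((y1-y0)*S,(x1-x0)*S),np.uint8)
    for p in polys: cv2.fillConvexPoly(m,cv2.convexHull((((p-[x0,y0])+.5)*S).astype(np.float32)).astype(np.int32),1)
    return m
def seg(img,a,b,box,smin=140,vmin=40):
    x0,y0,x1,y1=box; h=cv2.cvtColor(img[y0:y1,x0:x1],cv2.COLOR_BGR2HSV)
    m=((h[...,0]>=a)&(h[...,0]<=b)&(h[...,1]>smin)&(h[...,2]>vmin)).astype(np.uint8)
    n,l,st,_=cv2.connectedComponentsWithStats(m); m=(l==1+st[1:,4].argmax()).astype(np.uint8)
    cs,_=cv2.findContours(m,cv2.RETR_EXTERNAL,cv2.CHAIN_APPROX_NONE)
    return cv2.drawContours(np.zeros_like(m),cs,-1,1,-1)
def up(m,S=4): return (cv2.resize(m.astype(np.float32),None,fx=S,fy=S,interpolation=cv2.INTER_LINEAR)>.5).astype(np.uint8)
def iou(a,b): return (a&b).sum()/max(1,(a|b).sum())
E
python3 - <<'E'
from fit import *
import pickle
c,s=pickle.load(open("c0.pkl","rb"))
for n,(a,b),sm,vm,box,g in [("blue",(108,130),150,40,(225,190,275,240),(470,185)),("yellow",(22,33),170,90,(365,190,415,235),(480,-190))]:
    m=seg(c["image"],a,b,box,sm,vm); M=up(m)
    def f(p):
        T=np.eye(4);T[:3,:3]=R.from_euler('z',p[2]).as_matrix();T[:3,3]=[p[0],p[1],44]
        return -iou(mask(model(c,T),box),M)
    ctr=np.argwhere(m).mean(0)[::-1]+box[:2]; p0=onz(c,[ctr],60)[0]
    best=min((minimize(f,[p0[0],p0[1],y],method="Nelder-Mead",options=dict(initial_simplex=[[p0[0]+i,p0[1]+j,y+k] for i,j,k in [(0,0,0),(10,0,.1),(0,10,-.1),(-5,-5,.3)]])) for y in (-.4,-.8,-1.2)),key=lambda q:q.fun)
    print(n,p0.round(),best.x.round(2),best.fun)
    p=best.x;T=np.eye(4);T[:3,:3]=R.from_euler('z',p[2]).as_matrix();T[:3,3]=[p[0],p[1],44]
    MM=mask(model(c,T),box); v=np.dstack([M*255,MM*0,MM*255]); cv2.imwrite(f"pics/fit_{n}.png",v)
# wheel
print(onz(c,[(309.5,217.5)],112), onz(c,[(307,216)],167))
b,gn=onz(c,[(180,205),(200,185)],200); print(b,gn)
E
python3 -c "
import cv2,numpy as np
a=cv2.imread('pics/fit_blue.png');b=cv2.imread('pics/fit_yellow.png');b=cv2.copyMakeBorder(b,0,20,0,0,cv2.BORDER_CONSTANT);cv2.imwrite('pics/fit.png',np.hstack([a,b]))"
```

```text
blue [467. 237.  60.] [461.66 238.12  -0.74] -0.798753339269813
yellow [ 511. -253.   60.] [ 5.1779e+02 -2.4800e+02 -2.4000e-01] -0.09608540925266904
[[459.34641853  10.37455795 112.        ]] [[460.73272957  17.72395715 167.        ]]
[487.84097075 415.88594859 200.        ] [551.65499734 354.59943883 200.        ]
```

View pics/fit.png

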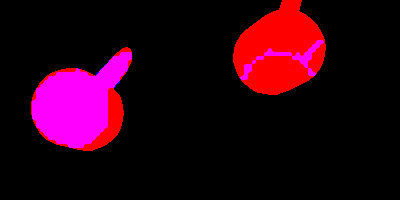

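```bash
cat > fit2.py <<'E'
from fit import *
import pickle,sys
def segc(img,a,b,box,sm,vm):
    x0,y0,x1,y1=box; S=4
    h=cv2.cvtColor(img[y0:y1,x0:x1],cv2.COLOR_BGR2HSV)
    m=((h[...,0]>=a)&(h[...,0]<=b)&(h[...,1]>sm)&(h[...,2]>vm)).astype(np.uint8)
    m=cv2.morphologyEx(cv2.copyMakeBorder(m,9,9,9,9,cv2.BORDER_CONSTANT),cv2.MORPH_CLOSE,np.ones((3,3),np.uint8))[9:-9,9:-9]
    n,l,st,_=cv2.connectedComponentsWithStats(m); m=(l==1+st[1:,4].argmax()).astype(np.uint8)
    cs,_=cv2.findContours(m,cv2.RETR_EXTERNAL,cv2.CHAIN_APPROX_NONE)
    return cv2.drawContours(np.zeros_like(m),cs,-1,1,-1)
def fitup(c,m,box,p0,yaws):
    M=up(m)
    def TT(p):
        T=np.eye(4);T[:3,:3]=R.from_euler('z',p[2]).as_matrix();T[:3,3]=[p[0],p[1],44];return T
    f=lambda p:-iou(mask(model(c,TT(p)),box),M)
    best=min((minimize(f,[*p0,y],method="Nelder-Mead",options=dict(initial_simplex=[[p0[0]+i,p0[1]+j,y+k] for i,j,k in [(0,0,0),(10,0,.1),(0,10,-.1),(-5,-5,.3)]])) for y in yaws),key=lambda q:q.fun)
    MM=mask(model(c,TT(best.x)),box)
    return best.x,best.fun,np.dstack([M*255,MM*0,MM*255])
E
python3 - <<'E'
from fit2 import *
c,s=pickle.load(open("c0.pkl","rb"))
vs=[]
for n,(a,b),sm,vm,box,g in [("blue",(105,135),90,25,(225,190,275,240),(455,230)),("yellow",(21,36),140,50,(365,190,415,240),(470,-205))]:
    m=segc(c["image"],a,b,box,sm,vm)
    p,fv,v=fitup(c,m,box,g,(-.4,-.8,-1.2)); print(n,p.round(3),fv,np.hypot(p[0],p[1])); vs.append(v)
cv2.imwrite("pics/fitb.png",cv2.resize(np.hstack(vs),None,fx=2,fy=2))
E
```

```text
blue [461.989 239.328  -0.765] -0.9183823529411764 520.2997984205789
yellow [ 4.87790e+02 -2.47689e+02 -4.28000e-01] -0.7300119331742243 547.0732761443138
```

View pics/fitb.png

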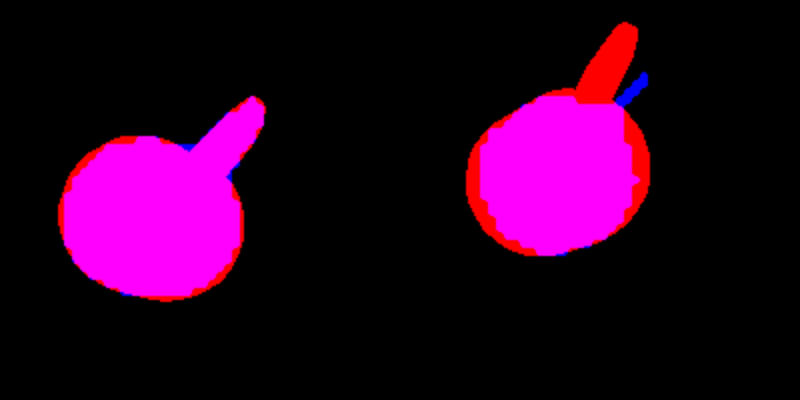

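```bash
cat > go.py <<'E'
from h import *
import json
def log(o):
    open("log.jsonl","a").write(json.dumps({k:np.asarray(o[k]).tolist() for k in("t","joints","eef_pos","orientation","wrist_force","grip_width")})+"\n")
def pose(o):
    T=np.eye(4);T[:3,:3]=R.from_quat(o["orientation"]).as_matrix();T[:3,3]=o["eef_pos"];return T
def Rt(yaw,lean=0.):
    # tool rotation: tool x at yaw (down, lean 0); lean tips tool so its approach axis swings toward -toolx horizontal dir
    D=np.c_[[1,0,0],[0,-1,0],[0,0,-1]].astype(float)
    return R.from_euler('z',yaw).as_matrix()@R.from_euler('y',-lean).as_matrix()@D
def delta(o,pos,Rm):
    T=pose(o); d=T[:3,:3].T@(np.array(pos,float)-T[:3,3])/1000
    w=R.from_matrix(T[:3,:3].T@Rm).as_rotvec()
    print("dp",d.round(4).tolist(),"ang",w.round(4).tolist(),"rows pos %.1f ang %.1f"%(np.linalg.norm(d)/.05,np.linalg.norm(w)/.15))
E
python3 - <<'E'
from cell import r
from go import *
print(Rt(.42,0)@[0,0,1],Rt(np.pi,np.pi/3)@[0,0,1])
o=r.get_obs();log(o)
delta(o,[430,-330,300],Rt(.915))
E
```

```text
[ 0.  0. -1.] [-8.66025404e-01  1.06057524e-16 -5.00000000e-01]
dp [0.2577, -0.1729, -0.058] ang [-0.0009, -0.0002, -0.4942] rows pos 6.3 ang 3.3
```

```bash
sed -i "s/'y',-lean/'y',lean/" go.py; python3 -c "
from go import *
print(Rt(np.pi,np.pi/3)@[0,0,1])"
```

```text
[ 8.66025404e-01 -1.06057524e-16 -5.00000000e-01]
```

Call:
{"method": "move_arm", "body": {
  "steps": [
    {"dp": [0.258,-0.173,-0.058],"angular": [0,0,-0.494],"hand": -1},
    {"dp": [0.258,-0.173,-0.058],"angular": [0,0,-0.494],"hand": -1},
    {"dp": [0.258,-0.173,-0.058],"angular": [0,0,-0.494],"hand": -1},
    {"dp": [0.258,-0.173,-0.058],"angular": [0,0,-0.494],"hand": -1},
    {"dp": [0.258,-0.173,-0.058],"angular": [0,0,-0.494],"hand": -1},
    {"dp": [0.258,-0.173,-0.058],"angular": [0,0,-0.494],"hand": -1},
    {"dp": [0.258,-0.173,-0.058],"angular": [0,0,-0.494],"hand": -1}
  ]
}}

```text
t: 0.95
eef_pos: [434.2, -324.2, 301.2]
orientation: [0.895, 0.445, 0.002, -0.001]
wrist_force: [0.6, -0.5, -0.3]
grip_width: 85.4
```

```bash
python3 - <<'E'
from cell import r
from go import *
o=r.get_obs();log(o); print(np.round(o["joints"],3))
delta(o,[455,0,300],Rt(1.6))
E
```

```text
[ 0.685  0.409 -0.133  1.742  0.058  0.994 -0.117]
dp [0.271, -0.179, 0.0022] ang [0.0021, -0.0037, -0.6771] rows pos 6.5 ang 4.5
```

Call:
{"method": "move_arm", "body": {
  "steps": [
    {"dp": [0.271,-0.179,0.002],"angular": [0.002,-0.004,-0.677],"hand": -1},
    {"dp": [0.271,-0.179,0.002],"angular": [0.002,-0.004,-0.677],"hand": -1},
    {"dp": [0.271,-0.179,0.002],"angular": [0.002,-0.004,-0.677],"hand": -1},
    {"dp": [0.271,-0.179,0.002],"angular": [0.002,-0.004,-0.677],"hand": -1},
    {"dp": [0.271,-0.179,0.002],"angular": [0.002,-0.004,-0.677],"hand": -1},
    {"dp": [0.271,-0.179,0.002],"angular": [0.002,-0.004,-0.677],"hand": -1},
    {"dp": [0.271,-0.179,0.002],"angular": [0.002,-0.004,-0.677],"hand": -1},
    {"dp": [0.271,-0.179,0.002],"angular": [0.002,-0.004,-0.677],"hand": -1}
  ]
}}

```text
t: 1.75
eef_pos: [455.3, 4.7, 300.6]
orientation: [0.694, 0.72, 0.001, -0.0]
wrist_force: [0.1, -0.9, 0.7]
grip_width: 85.3
```

```bash
python3 - <<'E'
from cell import r
from go import *
o=r.get_obs();log(o); print(np.round(o["joints"],3),o["t"])
delta(o,[462,239,260],Rt(np.pi-.765))
E
```

```text
[ 0.246  0.296 -0.409  1.948  0.144  0.925 -0.197] 1.75
dp [0.2338, 0.0154, 0.041] ang [0.0019, -0.0012, -0.7688] rows pos 4.8 ang 5.1
```

Call:
{"method": "move_arm", "body": {
  "steps": [
    {"dp": [0.234,0.015,0.041],"angular": [0.002,-0.001,-0.769],"hand": -1},
    {"dp": [0.234,0.015,0.041],"angular": [0.002,-0.001,-0.769],"hand": -1},
    {"dp": [0.234,0.015,0.041],"angular": [0.002,-0.001,-0.769],"hand": -1},
    {"dp": [0.234,0.015,0.041],"angular": [0.002,-0.001,-0.769],"hand": -1},
    {"dp": [0.234,0.015,0.041],"angular": [0.002,-0.001,-0.769],"hand": -1},
    {"dp": [0.234,0.015,0.041],"angular": [0.002,-0.001,-0.769],"hand": -1},
    {"dp": [0.234,0.015,0.041],"angular": [0.002,-0.001,-0.769],"hand": -1}
  ]
}}

```text
t: 2.45
eef_pos: [461.8, 238.5, 259.4]
orientation: [0.373, 0.928, -0.001, -0.0]
wrist_force: [-0.8, -1.1, 0.2]
grip_width: 85.6
```

```bash
python3 - <<'E'
from cell import r
from go import *
o=r.get_obs();log(o); print(np.round(o["joints"],3),o["t"])
c=r.read_camera("wrist"); cv2.imwrite("pics/w1.png",c["image"])
# fit kinematics
from scipy.optimize import least_squares
L=[json.loads(l) for l in open("log.jsonl")]
Q=np.array([l["joints"] for l in L]);P=np.array([l["eef_pos"] for l in L]);O=R.from_quat([l["orientation"] for l in L])
z=lambda a:R.from_euler('z',a).as_matrix(); y=lambda a:R.from_euler('y',a).as_matrix()
import itertools
def fk(q,s,p):
    A=z(s[0]*q[0]); t=np.array([0,0,p[0]])
    A=A@y(q[1])@z(s[1]*q[2]); t=t+A@[0,0,p[1]]
    A=A@y(q[3])@z(s[2]*q[4]); t=t+A@[0,0,p[2]]
    A=A@y(q[5])@z(s[3]*q[6]+p[4]); t=t+A@[0,0,p[3]]
    return A,t
for s in itertools.product((-1,1),repeat=4):
    def res(p):
        e=[]
        for q,pp,oo in zip(Q,P,O):
            A,t=fk(q,s,p); e+=list(t-pp)+list(100*(R.from_matrix(A.T)*oo).as_rotvec())
        return e
    for y0 in (0,1.57,3.14,-1.57):
        f=least_squares(res,[340,455,455,220,y0]); 
        if f.cost<3e3: print(s,f.x.round(3),round(f.cost,2))
E
```

```text
[-0.11   0.478 -0.612  1.844  0.337  0.926 -0.07 ] 2.45
(-1, -1, -1, -1) [-4.078335e+03  6.098710e+02  3.525280e+02 -4.011710e+03  1.571000e+00] 790.17
(-1, -1, -1, -1) [-4.078335e+03  6.098710e+02  3.525280e+02 -4.011710e+03  1.571000e+00] 790.17
(-1, -1, -1, -1) [-4.078334e+03  6.098710e+02  3.525280e+02 -4.011709e+03  1.571000e+00] 790.17
(-1, -1, -1, -1) [-4.078335e+03  6.098710e+02  3.525280e+02 -4.011710e+03  1.571000e+00] 790.17
(-1, -1, -1, 1) [-4.078334e+03  6.098710e+02  3.525280e+02 -4.011709e+03  1.773000e+00] 1129.96
(-1, -1, -1, 1) [-4.078332e+03  6.098710e+02  3.525280e+02 -4.011707e+03  1.773000e+00] 1129.96
(-1, -1, -1, 1) [-4.078333e+03  6.098710e+02  3.525280e+02 -4.011708e+03  1.773000e+00] 1129.96
(-1, -1, -1, 1) [-4078.334   609.871   352.528 -4011.709    -4.511] 1129.96
```

View pics/w1.png

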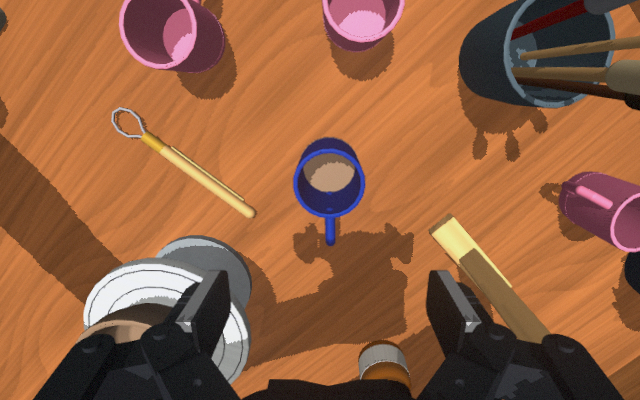

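```bash
cat > kin.py <<'E'
from go import *
from scipy.optimize import least_squares
z=lambda a:R.from_euler('z',a).as_matrix(); y=lambda a:R.from_euler('y',a).as_matrix()
def fk(q,p):
    # p: h,a,b,w, yaw0, e1x (elbow before), e2x(after), e3x (after j6), plus shoulder x,
    A=z(-q[0]); t=np.array([0,0,p[0]])+A@[p[8],0,0]
    A=A@y(q[1])@z(-q[2]); t=t+A@[p[5],0,p[1]]
    A=A@y(q[3])@z(-q[4]); t=t+A@[p[6],0,p[2]]
    A=A@y(q[5])@z(-q[6]+p[4]); t=t+A@(z(-p[4]+q[6])@[p[7],0,0]+[0,0,p[3]])
    return A,t
def data():
    L=[json.loads(l) for l in open("log.jsonl")]
    return np.array([l["joints"] for l in L]),np.array([l["eef_pos"] for l in L]),R.from_quat([l["orientation"] for l in L])
P0=np.array([340,455,455,220,1.571,0,0,0,0.])
def fit():
    Q,P,O=data()
    def res(p):
        e=[]
        for q,pp,oo in zip(Q,P,O):
            A,t=fk(q,p); e+=list(t-pp)+list(300*(R.from_matrix(A.T)*oo).as_rotvec())
        return e+list((p-P0)/np.array([60,60,60,60,.1,60,60,60,60])*.3)
    f=least_squares(res,P0); e=np.array(res(f.x)[:-9]).reshape(-1,6)
    return f.x,e
E
python3 - <<'E'
from kin import *
p,e=fit(); print(p.round(2)); print(e.round(1))
E
python3 - <<'E'
from cell import r
from fit2 import *
c=r.read_camera("wrist"); box=(270,120,390,260)
m=segc(c["image"],105,135,box,90,25)
p,fv,v=fitup(c,m,box,(462,239),(-.7,-.85)); print(p.round(3),fv); cv2.imwrite("pics/fitw.png",v)
E
```

```text
[-1145.46   535.37   435.45 -1213.82     1.57     4.18    23.54    74.5
    50.27]
[[25.8 14.8  0.4 -0.  -0.  -0. ]
 [ 9.6 12.5 -0.4 -0.  -0.  -0. ]
 [-0.3  4.2 -1.9 -0.  -0.  -0. ]
 [ 3.1 -2.9  1.9 -0.  -0.  -0. ]]
[463.317 237.403  -0.743] -0.94848504097059
```

View pics/fitw.png

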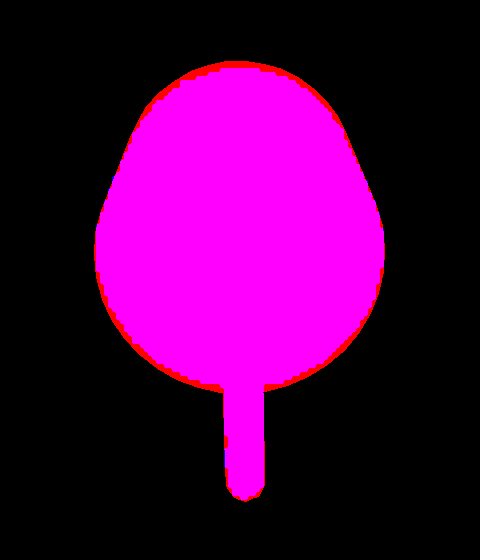

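```bash
python3 - <<'E'
from cell import r
from go import *
o=r.get_obs()
delta(o,[463,238,50],Rt(np.pi-.75))
E
```

```text
dp [0.0005, 0.0017, 0.2097] ang [-0.0016, 0.0009, -0.0189] rows pos 4.2 ang 0.1
```

Call:
{"method": "move_arm", "body": {
  "steps": [
    {"dp": [0.0,0.002,0.04],"angular": [-0.002,0.001,-0.019],"hand": -1},
    {"dp": [0.0,0.002,0.08],"angular": [-0.002,0.001,-0.019],"hand": -1},
    {"dp": [0.0,0.002,0.12],"angular": [-0.002,0.001,-0.019],"hand": -1},
    {"dp": [0.0,0.002,0.15],"angular": [-0.002,0.001,-0.019],"hand": -1},
    {"dp": [0.0,0.002,0.18],"angular": [-0.002,0.001,-0.019],"hand": -1},
    {"dp": [0.0,0.002,0.2],"angular": [-0.002,0.001,-0.019],"hand": -1},
    {"dp": [0.0,0.002,0.21],"angular": [-0.002,0.001,-0.019],"hand": -1},
    {"dp": [0.0,0.002,0.21],"angular": [-0.002,0.001,-0.019],"hand": -1}
  ]
}}

```text
t: 3.35
eef_pos: [463.7, 236.0, 49.1]
orientation: [0.367, 0.93, -0.001, -0.0]
wrist_force: [-0.9, 0.9, 0.6]
grip_width: 85.3
```

```bash
python3 - <<'E'
from cell import r
from go import *
o=r.get_obs();log(o); print(np.round(o["joints"],3),o["t"],o["wrist_force"])
c=r.read_camera("wrist"); cv2.imwrite("pics/w2.png",c["image"])
E
```

```text
[-0.278  0.779 -0.376  2.013  0.616  0.464 -0.298] 3.35 [-0.94606139  0.88584601  0.63472752]
```

View pics/w2.png

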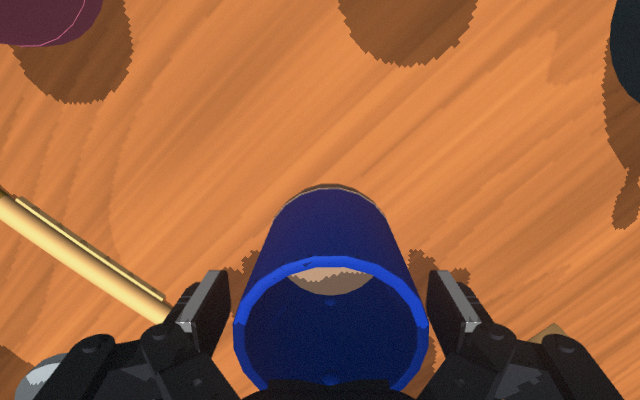

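The mug rim spans columns 235–428 and lies between the pads at 228 and 430, so it is nearly centred. Closing.

Call:
{"method": "move_arm", "body": {
  "steps": [
    {"dp": [0,0,0],"angular": [0,0,0],"hand": 1},
    {"dp": [0,0,0],"angular": [0,0,0],"hand": 1},
    {"dp": [0,0,0],"angular": [0,0,0],"hand": 1},
    {"dp": [0,0,0],"angular": [0,0,0],"hand": 1},
    {"dp": [0,0,0],"angular": [0,0,0],"hand": 1}
  ]
}}

```text
t: 3.9
eef_pos: [465.1, 236.5, 51.7]
orientation: [0.367, 0.93, 0.0, 0.001]
wrist_force: [-1.0, -1.9, 7.6]
grip_width: 65.4
```

```bash
python3 - <<'E'
from cell import r
from go import *
o=r.get_obs();log(o); print(np.round(o["joints"],3),o["t"],o["wrist_force"],o["ft_torque"])
delta(o,[462,238,300],Rt(np.pi-.75))
E
```

```text
[-0.277  0.774 -0.378  2.012  0.616  0.466 -0.298] 3.9 [-0.9644947  -1.85764981  7.64241198] [-0.14283094  0.12234067 -0.03347563]
dp [0.0026, -0.0006, -0.2483] ang [0.0019, 0.0024, -0.0026] rows pos 5.0 ang 0.0
```

Call:
{"method": "move_arm", "body": {
  "steps": [
    {"dp": [0.001,0,-0.03],"angular": [0,0,0],"hand": 1},
    {"dp": [0.002,0,-0.07],"angular": [0,0,0],"hand": 1},
    {"dp": [0.003,0,-0.11],"angular": [0,0,0],"hand": 1},
    {"dp": [0.003,0,-0.15],"angular": [0,0,0],"hand": 1},
    {"dp": [0.003,0,-0.19],"angular": [0,0,0],"hand": 1},
    {"dp": [0.003,0,-0.22],"angular": [0,0,0],"hand": 1},
    {"dp": [0.003,0,-0.24],"angular": [0,0,0],"hand": 1},
    {"dp": [0.003,0,-0.25],"angular": [0,0,0],"hand": 1}
  ]
}}

```text
t: 4.7
eef_pos: [462.6, 238.8, 304.4]
orientation: [0.368, 0.93, 0.002, 0.003]
wrist_force: [0.6, 0.1, -2.5]
grip_width: 65.3
```

```bash
python3 - <<'E'
from cell import r
from go import *
o=r.get_obs();log(o); print(np.round(o["joints"],3),o["t"],o["wrist_force"],o["ft_torque"])
c=r.read_camera("wrist"); cv2.imwrite("pics/w3.png",c["image"])
# lean 0.5 at current place
for l in (.3,.6): delta(o,[440,150,300],Rt(np.pi-.0,l))
E
```

```text
[-0.078  0.428 -0.652  1.786  0.304  1.022 -0.028] 4.7 [ 0.60533493  0.07666382 -2.46980026] [-0.01194099  0.00732024 -0.00358589]
dp [-0.0443, -0.0803, 0.0041] ang [-0.1094, -0.2795, -0.7477] rows pos 1.8 ang 5.4
dp [-0.0443, -0.0803, 0.0041] ang [-0.2223, -0.5649, -0.7307] rows pos 1.8 ang 6.3
```

View pics/w3.png

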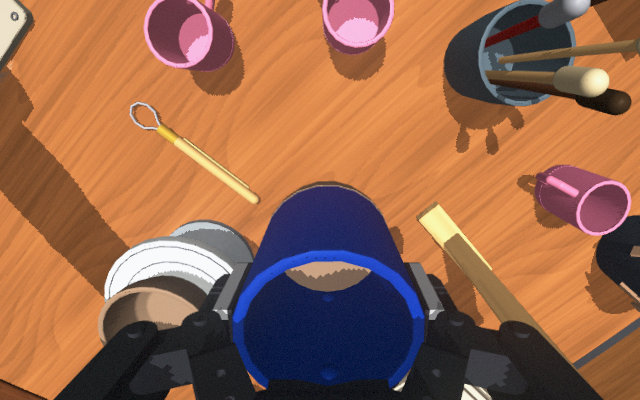

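```bash
python3 - <<'E'
from cell import r
from go import *
o=r.get_obs()
c=r.read_camera("wrist"); im=c["image"].copy()
T=pose(o)
M=np.eye(4); M[:3,:3]=np.c_[[-1,0,0],[0,1,0],[0,0,-1]]  # mug axes in tool frame: mug x=-tool x, y=+tool y, z=-tool z
a=np.linspace(0,2*np.pi,80)
for dx,col in ((0,(0,255,255)),(3,(0,255,0))):
  for rr,zz in ((33,44),(33,-44)):
    p=np.c_[rr*np.cos(a),rr*np.sin(a),0*a+zz]
    p=p@M[:3,:3].T+[dx,0,7.7]
    w=p@T[:3,:3].T+T[:3,3]
    for u,v in proj(c,w): cv2.circle(im,(int(round(u)),int(round(v))),1,col,-1)
crop(im,200,160,460,400,2.5,"pics/w3o.png")
delta(o,[470,160,320],Rt(np.pi,.3))
delta(o,[470,160,320],Rt(np.pi,.6))
E
```

```text
dp [-0.0593, -0.0527, -0.0154] ang [-0.109, -0.2791, -0.7478] rows pos 1.6 ang 5.4
dp [-0.0593, -0.0527, -0.0154] ang [-0.2219, -0.5645, -0.7309] rows pos 1.6 ang 6.3
```

View pics/w3o.png

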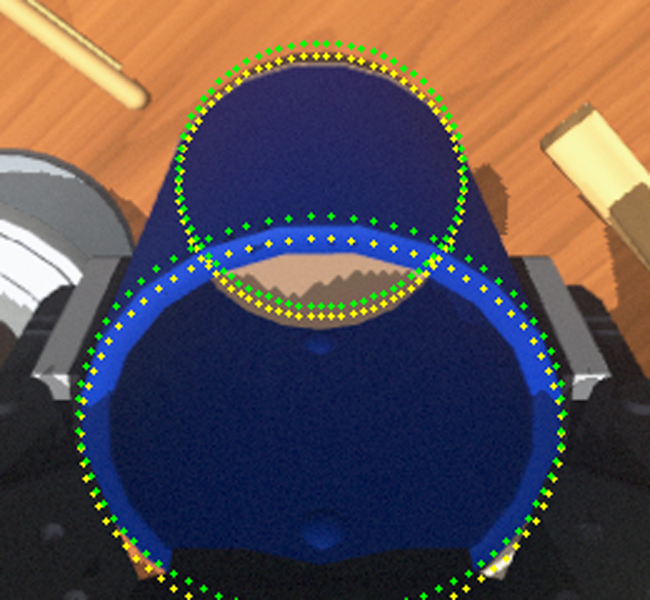

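Call:
{"method": "move_arm", "body": {
  "steps": [
    {"dp": [-0.02,-0.018,-0.005],"angular": [-0.018,-0.045,-0.125],"hand": 1},
    {"dp": [-0.03,-0.027,-0.008],"angular": [-0.036,-0.093,-0.25],"hand": 1},
    {"dp": [-0.04,-0.036,-0.01],"angular": [-0.054,-0.14,-0.375],"hand": 1},
    {"dp": [-0.05,-0.045,-0.012],"angular": [-0.073,-0.186,-0.5],"hand": 1},
    {"dp": [-0.059,-0.053,-0.015],"angular": [-0.091,-0.233,-0.625],"hand": 1},
    {"dp": [-0.059,-0.053,-0.015],"angular": [-0.109,-0.279,-0.748],"hand": 1},
    {"dp": [-0.059,-0.053,-0.015],"angular": [-0.165,-0.42,-0.74],"hand": 1},
    {"dp": [-0.059,-0.053,-0.015],"angular": [-0.222,-0.564,-0.731],"hand": 1}
  ]
}}

```text
t: 5.6
eef_pos: [470.0, 154.5, 316.1]
orientation: [0.004, 0.966, -0.007, 0.257]
wrist_force: [1.7, -1.4, -2.6]
grip_width: 65.3
```

```bash
python3 - <<'E'
from cell import r
from kin import *
o=r.get_obs();log(o); print(np.round(o["joints"],3),o["t"],o["wrist_force"])
print(pose(o)[:3,:3].round(3)); 
p,e=fit(); print(p.round(2)); print(e.round(1))
E
```

```text
[-0.009  0.179 -0.648  2.235  0.94   0.525  0.159] 5.6 [ 1.66591011 -1.35000513 -2.58247698]
[[-0.868  0.011  0.496]
 [ 0.003  1.    -0.016]
 [-0.496 -0.013 -0.868]]
[302.53 550.08 380.24 298.73   1.57   4.78  -0.65  36.42  35.88]
[[24.9 16.1 -2.4 -0.  -0.  -0. ]
 [12.3 19.2 -1.3 -0.  -0.  -0. ]
 [ 0.6 11.4  0.1 -0.  -0.  -0. ]
 [-0.5  1.7  2.7 -0.  -0.  -0. ]
 [ 3.2  2.3  3.2 -0.  -0.  -0. ]
 [ 3.1  2.2  3.1 -0.  -0.  -0. ]
 [-1.1  1.3  2.1 -0.  -0.  -0. ]
 [ 1.5 -8.  -7.5  0.  -0.  -0. ]]
```

```bash
cat > clr.py <<'E'
from fit import HL
import numpy as np
t=np.linspace(0,np.pi,15)
hook=np.r_[[(0,13.5,z) for z in np.linspace(95,14,25)],np.c_[0*t,13.5*np.cos(t),13.5-13.5*np.sin(t)],[(0,-13.5,z) for z in (16,18,20,22)]]
def segs(p,a,b):
    d=b-a; s=np.clip(((p-a)@d)/(d@d),0,1); return np.linalg.norm(p-a-s[:,None]*d,axis=1)
H3=np.c_[HL[:,0]+47,0*HL[:,0],HL[:,1]+5]
def clear(P):  # P hook points in mug frame
    d=np.min([segs(P,H3[i],H3[i+1]) for i in range(5)],0)-9
    r=np.hypot(P[:,0],P[:,1])-33; z=np.abs(P[:,2])-44
    q=np.maximum(r,0);w=np.maximum(z,0); db=np.hypot(q,w)+np.minimum(np.maximum(r,z),0)-4
    return min(d.min(),db.min())
def Rm(lean,yaw=0):  # mug axes in hook frame; mug x = +X when upright (yaw0), mouth tips to -X
    from scipy.spatial.transform import Rotation as R
    return R.from_euler('z',yaw).as_matrix()@R.from_euler('y',-lean).as_matrix()
E
python3 - <<'E'
from clr import *
for lean in np.radians([15,25,30,35,45,60]):
    A=Rm(lean); out=[]
    for dy in (-36,-30,-26,-22,-18,-13,-9,-5,0):
        best=max((clear((hook-[dx,dy,0]-[0,0,dz])@A),dx,dz) for dx in range(-75,0,3) for dz in range(-66,0,3))
        out.append((dy,round(best[0],1),best[1],best[2]))
    print(round(np.degrees(lean)),out)
E
```

```text
15 [(-36, np.float64(35.0), -75, -66), (-30, np.float64(31.5), -75, -66), (-26, np.float64(29.6), -75, -66), (-22, np.float64(27.7), -75, -66), (-18, np.float64(26.1), -75, -66), (-13, np.float64(24.7), -75, -66), (-9, np.float64(23.7), -75, -66), (-5, np.float64(23.2), -75, -66), (0, np.float64(22.9), -75, -66)]
25 [(-36, np.float64(33.6), -75, -66), (-30, np.float64(30.3), -75, -66), (-26, np.float64(28.2), -75, -66), (-22, np.float64(26.5), -75, -66), (-18, np.float64(25.1), -75, -66), (-13, np.float64(23.7), -75, -66), (-9, np.float64(22.9), -75, -66), (-5, np.float64(22.4), -75, -66), (0, np.float64(22.1), -75, -66)]
30 [(-36, np.float64(34.7), -75, -66), (-30, np.float64(31.5), -75, -66), (-26, np.float64(29.7), -75, -66), (-22, np.float64(28.1), -75, -66), (-18, np.float64(26.8), -75, -66), (-13, np.float64(25.5), -75, -66), (-9, np.float64(24.9), -75, -66), (-5, np.float64(24.4), -75, -66), (0, np.float64(24.2), -75, -66)]
35 [(-36, np.float64(36.9), -75, -66), (-30, np.float64(33.9), -75, -66), (-26, np.float64(32.2), -75, -66), (-22, np.float64(30.8), -75, -66), (-18, np.float64(29.6), -75, -66), (-13, np.float64(28.4), -75, -66), (-9, np.float64(27.8), -75, -66), (-5, np.float64(27.4), -75, -66), (0, np.float64(27.2), -75, -66)]
45 [(-36, np.float64(40.9), -75, -66), (-30, np.float64(38.0), -75, -66), (-26, np.float64(36.3), -75, -66), (-22, np.float64(34.9), -75, -66), (-18, np.float64(33.7), -75, -66), (-13, np.float64(32.5), -75, -66), (-9, np.float64(31.8), -75, -66), (-5, np.float64(31.4), -75, -66), (0, np.float64(31.2), -75, -66)]
60 [(-36, np.float64(46.0), -75, -66), (-30, np.float64(43.4), -75, -66), (-26, np.float64(41.9), -75, -66), (-22, np.float64(40.7), -75, -66), (-18, np.float64(39.6), -75, -66), (-13, np.float64(38.6), -75, -66), (-9, np.float64(38.0), -75, -66), (-5, np.float64(37.7), -75, -66), (0, np.float64(37.5), -75, -66)]
```

```bash
cat >> clr.py <<'E'
import cv2
poly=np.ascontiguousarray((HL+[47,5]).astype(np.float32)).reshape(-1,1,2)
tipb=hook[25+7:]
def inside(A,off):
    k=np.argmin(np.abs(tipb[:,1]-off[1])) if off[1]>-13.5 else len(tipb)-1
    p=(tipb[k]-off)@A
    return cv2.pointPolygonTest(poly,(float(p[0]),float(p[2])),False)>0
def c2(A,off): return clear((hook-off)@A) if inside(A,off) else -99
E
python3 - <<'E'
from clr import *
for lean in np.radians([15,25,30,35,40,45,60]):
    A=Rm(lean); out=[]
    for dy in (-34,-28,-24,-20,-16,-13,-9,-5,0):
        best=max((round(c2(A,np.array([dx,dy,dz])),1),dx,dz) for dx in range(-75,0,2) for dz in range(-70,10,2))
        out.append((dy,*map(float,best)))
    print(round(np.degrees(lean)),out)
E
```

```text
15 [(-34, 14.8, -45.0, -6.0), (-28, 10.9, -43.0, -8.0), (-24, 8.7, -43.0, -6.0), (-20, 6.6, -43.0, -6.0), (-16, 5.6, -41.0, -6.0), (-13, 5.1, -41.0, -6.0), (-9, 4.7, -41.0, -8.0), (-5, 4.9, -41.0, -10.0), (0, 4.6, -41.0, -8.0)]
25 [(-34, 13.9, -41.0, -14.0), (-28, 9.9, -39.0, -16.0), (-24, 7.5, -39.0, -12.0), (-20, 5.5, -39.0, -12.0), (-16, 4.4, -39.0, -10.0), (-13, 4.0, -39.0, -12.0), (-9, 4.3, -39.0, -14.0), (-5, 5.4, -39.0, -18.0), (0, 4.6, -37.0, -20.0)]
30 [(-34, 13.7, -37.0, -22.0), (-28, 9.2, -35.0, -22.0), (-24, 7.2, -35.0, -20.0), (-20, 5.4, -35.0, -18.0), (-16, 4.2, -35.0, -18.0), (-13, 3.6, -35.0, -18.0), (-9, 3.9, -35.0, -20.0), (-5, 4.5, -35.0, -22.0), (0, 4.6, -33.0, -26.0)]
35 [(-34, 13.6, -33.0, -26.0), (-28, 8.8, -33.0, -24.0), (-24, 6.7, -31.0, -24.0), (-20, 4.5, -33.0, -20.0), (-16, 3.1, -31.0, -22.0), (-13, 2.9, -33.0, -20.0), (-9, 2.9, -33.0, -22.0), (-5, 4.0, -33.0, -24.0), (0, 4.6, -29.0, -32.0)]
40 [(-34, 13.1, -29.0, -30.0), (-28, 8.4, -29.0, -28.0), (-24, 5.8, -27.0, -28.0), (-20, 4.0, -29.0, -24.0), (-16, 2.7, -29.0, -24.0), (-13, 2.2, -29.0, -24.0), (-9, 2.4, -29.0, -26.0), (-5, 3.5, -29.0, -28.0), (0, 4.6, -29.0, -34.0)]
45 [(-34, 12.6, -25.0, -34.0), (-28, 8.2, -25.0, -30.0), (-24, 5.5, -23.0, -30.0), (-20, 3.4, -23.0, -30.0), (-16, 1.9, -23.0, -30.0), (-13, 1.6, -23.0, -30.0), (-9, 1.4, -25.0, -30.0), (-5, 2.8, -25.0, -32.0), (0, 4.6, -25.0, -34.0)]
60 [(-34, 12.1, -11.0, -40.0), (-28, 7.1, -9.0, -38.0), (-24, 4.3, -11.0, -36.0), (-20, 2.0, -9.0, -36.0), (-16, 0.5, -11.0, -34.0), (-13, -0.1, -9.0, -36.0), (-9, 0.3, -11.0, -36.0), (-5, 1.7, -11.0, -38.0), (0, 4.6, -11.0, -42.0)]
```

```bash
python3 - <<'E'
from cell import r
from go import *
o=r.get_obs()
c=r.read_camera("wrist"); cv2.imwrite("pics/w4.png",c["image"]); print(c["T"].round(2))
for n,s in (("b",(654.5,173.6,255)),("y",(652.7,33.8,255))): print(n,proj(c,[s,(s[0],s[1]+13,355)]).round())
E
```

```text
[[ 1.0000e-02 -6.7000e-01 -7.5000e-01  3.3346e+02]
 [ 1.0000e+00 -0.0000e+00  2.0000e-02  1.5724e+02]
 [-1.0000e-02 -7.5000e-01  6.7000e-01  3.9167e+02]
 [ 0.0000e+00  0.0000e+00  0.0000e+00  1.0000e+00]]
b [[350. 321.]
 [370. 442.]]
y [[206. 318.]
 [194. 437.]]
```

View pics/w4.png

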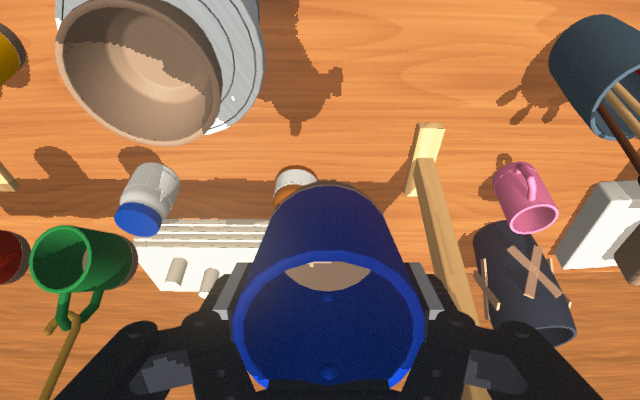

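```bash
python3 - <<'E'
from cell import r
from go import *
from clr import hook
c=r.read_camera("wrist"); im=c["image"].copy(); crop(im,0,220,200,400,4,"pics/g0.png")
H=hook+[650.8,-106.3,255]
uv=proj(c,H)
im=cv2.resize(im[220:400,0:200],None,fx=4,fy=4,interpolation=cv2.INTER_CUBIC)
for u,v in uv:
    cv2.circle(im,(int(u*4+2),int((v-220)*4+2)),2,(255,0,255),-1)
cv2.imwrite("pics/g1.png",im)
E
```

```text
(no output)
```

View pics/g1.png

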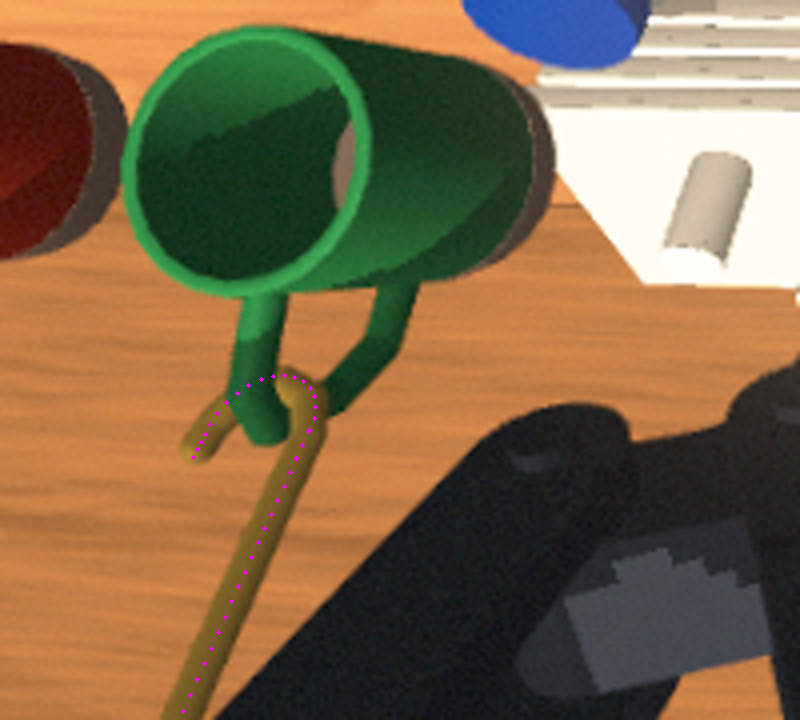

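```bash
cat > wp.py <<'E'
from go import *
MC=np.array([1.5,0,7.7])
SEAT={"b":np.array([654.5,173.8,255]),"y":np.array([652.8,34.0,255])}
def hw(k,off,lean,mc=MC):
    yaw=-0.0145; o=R.from_euler('z',yaw).as_matrix()@np.array(off,float)
    Rr=Rt(np.pi+yaw,lean); return SEAT[k]+o-Rr@mc, Rr
def cur(o,k,mc=MC):
    T=pose(o); c=T[:3,3]+T[:3,:3]@mc-SEAT[k]; c=R.from_euler('z',.0145).as_matrix()@c
    x=-T[:3,0]; print("mug off",c.round(1),"lean",np.degrees(np.arctan2(x[2],np.hypot(*x[:2]))).round(1),"yaw",np.degrees(np.arctan2(x[1],x[0])).round(1),"roll",np.degrees(np.arcsin(T[2,1])).round(1), "tcp",T[:3,3].round(1))
E
python3 - <<'E'
from cell import r
from wp import *
o=r.get_obs(); cur(o,"b")
p,Rr=hw("b",(-115,-42,-18),np.radians(33)); print(p.round(1)); delta(o,p,Rr)
E
```

```text
mug off [-183.   -21.8   53. ] lean 29.5 yaw 0.1 roll -1.0 tcp [468.7 154.8 315.4]
[536.  133.5 244.3]
dp [-0.0234, -0.0196, 0.0954] ang [-0.0104, -0.0604, 0.0151] rows pos 2.0 ang 0.4
```

Call:
{"method": "move_arm", "body": {
  "steps": [
    {"dp": [-0.008,-0.007,0.03],"angular": [-0.003,-0.02,0.005],"hand": 1},
    {"dp": [-0.016,-0.014,0.06],"angular": [-0.007,-0.04,0.01],"hand": 1},
    {"dp": [-0.023,-0.02,0.095],"angular": [-0.01,-0.06,0.015],"hand": 1},
    {"dp": [-0.023,-0.02,0.095],"angular": [-0.01,-0.06,0.015],"hand": 1},
    {"dp": [-0.023,-0.02,0.095],"angular": [-0.01,-0.06,0.015],"hand": 1}
  ]
}}

```text
t: 6.2
eef_pos: [535.7, 132.3, 242.1]
orientation: [0.007, 0.96, -0.003, 0.281]
wrist_force: [-0.2, 0.5, -1.9]
grip_width: 65.1
```

```bash
python3 - <<'E'
from cell import r
from wp import *
o=r.get_obs(); log(o); cur(o,"b"); print(np.round(o["joints"],3),o["wrist_force"])
p,Rr=hw("b",(-33,-36,-19),np.radians(33)); print(p.round(1)); delta(o,p,Rr)
E
```

```text
mug off [-115.3  -43.2  -20.2] lean 32.7 yaw -0.9 roll -0.1 tcp [535.7 132.3 242.1]
[-0.089  0.377 -0.463  2.277  1.59   0.426 -0.4  ] [-0.21017094  0.45307223 -1.93723761]
[618.  138.3 243.3]
dp [-0.0698, 0.0073, 0.0434] ang [-0.0023, -0.0052, -0.0003] rows pos 1.7 ang 0.0
```

Call:
{"method": "move_arm", "body": {
  "steps": [
    {"dp": [-0.02,0.002,0.012],"angular": [0,0,0],"hand": 1},
    {"dp": [-0.04,0.005,0.025],"angular": [-0.002,-0.005,0],"hand": 1},
    {"dp": [-0.06,0.007,0.036],"angular": [-0.002,-0.005,0],"hand": 1},
    {"dp": [-0.07,0.007,0.043],"angular": [-0.002,-0.005,0],"hand": 1},
    {"dp": [-0.07,0.007,0.043],"angular": [-0.002,-0.005,0],"hand": 1},
    {"dp": [-0.07,0.007,0.043],"angular": [-0.002,-0.005,0],"hand": 1}
  ]
}}

```text
t: 6.8
eef_pos: [617.5, 138.0, 243.6]
orientation: [0.007, 0.959, -0.002, 0.283]
wrist_force: [0.8, -0.0, -2.9]
grip_width: 65.6
```

```bash
python3 - <<'E'
from cell import r
from wp import *
o=r.get_obs(); log(o); cur(o,"b"); print(np.round(o["joints"],3),o["wrist_force"])
c=r.read_camera("wrist");cv2.imwrite("pics/w5.png",c["image"])
c=r.read_camera("top");crop(c["image"],160,90,360,240,4,"pics/t5.png")
for off in ((-33,-22,-19),(-33,-12,-20),(-33,-4,-23),(-33,0,-24)):
    p,Rr=hw("b",off,np.radians(33)); print(p.round(1)); delta(o,p,Rr)
E
```

```text
mug off [-33.6 -36.3 -18.7] lean 32.9 yaw -0.9 roll 0.0 tcp [617.5 138.  243.6]
[-0.063  0.466 -0.434  2.09   1.421  0.417 -0.137] [ 0.84307434 -0.01744495 -2.94507194]
[618.2 152.3 243.3]
dp [-0.0003, 0.0143, 0.0006] ang [-0.0002, -0.0014, -0.0006] rows pos 0.3 ang 0.0
[618.4 162.3 242.3]
dp [0.0002, 0.0243, 0.0014] ang [-0.0002, -0.0014, -0.0006] rows pos 0.5 ang 0.0
[618.5 170.3 239.3]
dp [0.0019, 0.0323, 0.0039] ang [-0.0002, -0.0014, -0.0006] rows pos 0.7 ang 0.0
[618.6 174.3 238.3]
dp [0.0024, 0.0363, 0.0048] ang [-0.0002, -0.0014, -0.0006] rows pos 0.7 ang 0.0
```

View pics/w5.png

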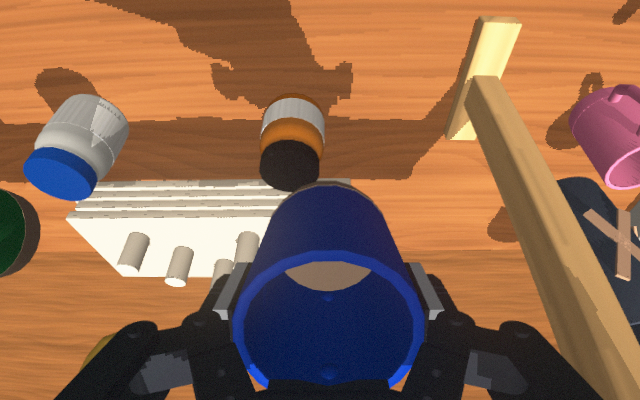

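View pics/t5.png

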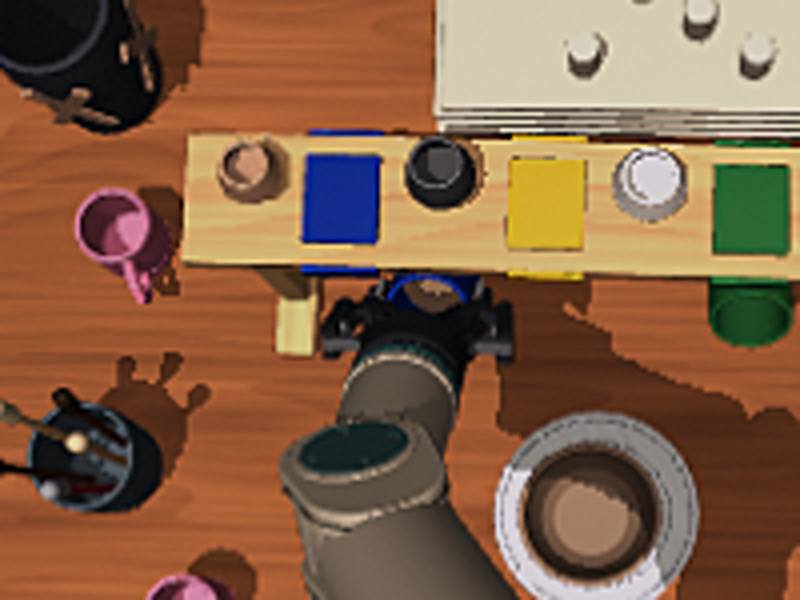

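Call:
{"method": "move_arm", "body": {
  "steps": [
    {"dp": [0,0.007,0.0005],"angular": [0,0,0],"hand": 1},
    {"dp": [0,0.014,0.0005],"angular": [0,0,0],"hand": 1},
    {"dp": [0,0.019,0.001],"angular": [0,0,0],"hand": 1},
    {"dp": [0,0.024,0.001],"angular": [0,0,0],"hand": 1},
    {"dp": [0,0.024,0.001],"angular": [0,0,0],"hand": 1}
  ]
}}

```text
t: 7.4
eef_pos: [617.7, 163.7, 242.8]
orientation: [0.006, 0.959, -0.001, 0.283]
wrist_force: [0.2, -0.2, -2.7]
grip_width: 65.6
```

```bash
python3 - <<'E'
from cell import r
from wp import *
from clr import *
o=r.get_obs(); log(o); cur(o,"b"); print(np.round(o["joints"],3),o["wrist_force"],o["ft_torque"])
for off in ((-33,-4,-23),(-33,0,-24)):
    p,Rr=hw("b",off,np.radians(33)); print(p.round(1)); delta(o,p,Rr)
E
```

```text
mug off [-33.7 -10.6 -19.4] lean 32.9 yaw -0.7 roll 0.0 tcp [617.7 163.7 242.8]
[-0.107  0.48  -0.446  2.07   1.4    0.453 -0.15 ] [ 0.16386831 -0.22985447 -2.70876039] [0.01641371 0.86721463 0.00960216]
[618.5 170.3 239.3]
dp [0.0014, 0.0066, 0.0034] ang [0.0016, -0.0012, 0.0016] rows pos 0.2 ang 0.0
[618.6 174.3 238.3]
dp [0.0019, 0.0106, 0.0042] ang [0.0016, -0.0012, 0.0016] rows pos 0.2 ang 0.0
```

Call:
{"method": "move_arm", "body": {
  "steps": [
    {"dp": [0.001,0.004,0.002],"angular": [0,0,0],"hand": 1},
    {"dp": [0.0015,0.007,0.0035],"angular": [0,0,0],"hand": 1},
    {"dp": [0.002,0.0105,0.004],"angular": [0,0,0],"hand": 1},
    {"dp": [0.002,0.0105,0.004],"angular": [0,0,0],"hand": 1}
  ]
}}

```text
t: 7.8
eef_pos: [618.2, 175.0, 238.2]
orientation: [0.006, 0.959, -0.001, 0.283]
wrist_force: [0.0, -0.0, -2.9]
grip_width: 65.7
```

```bash
python3 - <<'E'
from cell import r
from wp import *
from clr import *
o=r.get_obs(); log(o); cur(o,"b"); print(np.round(o["joints"],3),o["wrist_force"],o["ft_torque"])
# seating sequence: for each lean, offset with wire at mug (55,20) just 1.5mm under bar
for lean in (33,40,48,56,60):
    A=Rm(np.radians(lean)); w=np.array([54.5,0,19.5])
    off=-A@w; print(lean,off.round(1),"clear",round(c2(A,off),1), "1 lower",round(c2(A,off-[0,0,1]),1))
    p,Rr=hw("b",off,np.radians(lean)); delta(o,p,Rr)
E
```

```text
mug off [-33.4   0.7 -24.1] lean 32.9 yaw -0.7 roll 0.1 tcp [618.2 175.  238.2]
[-0.129  0.493 -0.447  2.063  1.412  0.467 -0.177] [ 2.68938100e-03 -3.33273972e-02 -2.86340337e+00] [0.02331271 0.88385934 0.00532872]
33 [-35.1   0.  -46. ] clear 0.4 1 lower -0.0
dp [0.0134, -0.0007, 0.0175] ang [0.0025, -0.0016, 0.0022] rows pos 0.4 ang 0.0
40 [-29.2   0.  -50. ] clear 0.4 1 lower -0.1
dp [0.0115, -0.0007, 0.0238] ang [0.0027, -0.1238, 0.0021] rows pos 0.5 ang 0.8
48 [-22.    0.  -53.5] clear 0.4 1 lower -0.2
dp [0.0085, -0.0007, 0.0308] ang [0.0028, -0.2634, 0.0019] rows pos 0.6 ang 1.8
56 [-14.3   0.  -56.1] clear 0.4 1 lower -0.3
dp [0.0045, -0.0007, 0.0372] ang [0.0029, -0.4031, 0.0017] rows pos 0.8 ang 2.7
60 [-10.4   0.  -56.9] clear 0.4 1 lower -0.4
dp [0.0022, -0.0008, 0.0402] ang [0.003, -0.4729, 0.0016] rows pos 0.8 ang 3.2
```

```bash
python3 - <<'E'
from cell import r
from wp import *
from clr import *
o=r.get_obs()
for lean in (33,36,40,44,48,52,56,60):
    A=Rm(np.radians(lean)); w=np.array([54.5,0,19.5])
    off=-A@w+[0,0,5]; print(lean,round(c2(A,off),1),end=' ')
    p,Rr=hw("b",off,np.radians(lean)); delta(o,p,Rr)
E
```

```text
33 2.2 dp [0.0106, -0.0007, 0.0133] ang [0.0025, -0.0016, 0.0022] rows pos 0.3 ang 0.0
36 2.4 dp [0.01, -0.0007, 0.016] ang [0.0026, -0.054, 0.0021] rows pos 0.4 ang 0.4
40 2.7 dp [0.0088, -0.0007, 0.0196] ang [0.0027, -0.1238, 0.0021] rows pos 0.4 ang 0.8
44 3.0 dp [0.0074, -0.0007, 0.0232] ang [0.0027, -0.1936, 0.002] rows pos 0.5 ang 1.3
48 3.3 dp [0.0058, -0.0007, 0.0266] ang [0.0028, -0.2634, 0.0019] rows pos 0.5 ang 1.8
52 3.6 dp [0.0039, -0.0007, 0.0299] ang [0.0029, -0.3332, 0.0018] rows pos 0.6 ang 2.2
56 3.8 dp [0.0018, -0.0007, 0.033] ang [0.0029, -0.4031, 0.0017] rows pos 0.7 ang 2.7
60 4.1 dp [-0.0005, -0.0008, 0.036] ang [0.003, -0.4729, 0.0016] rows pos 0.7 ang 3.2
```

Call:
{"method": "move_arm", "body": {
  "steps": [
    {"dp": [0.01,-0.001,0.013],"angular": [0.002,-0.002,0.002],"hand": 1},
    {"dp": [0.01,-0.001,0.016],"angular": [0.002,-0.054,0.002],"hand": 1},
    {"dp": [0.009,-0.001,0.0196],"angular": [0.003,-0.124,0.002],"hand": 1},
    {"dp": [0.0074,-0.001,0.0232],"angular": [0.003,-0.194,0.002],"hand": 1},
    {"dp": [0.0058,-0.001,0.0266],"angular": [0.003,-0.263,0.002],"hand": 1},
    {"dp": [0.0039,-0.001,0.03],"angular": [0.003,-0.333,0.002],"hand": 1},
    {"dp": [0.0018,-0.001,0.033],"angular": [0.003,-0.403,0.002],"hand": 1},
    {"dp": [0.0018,-0.001,0.033],"angular": [0.003,-0.403,0.002],"hand": 1}
  ]
}}

```text
t: 8.6
eef_pos: [634.3, 173.9, 207.7]
orientation: [0.006, 0.883, -0.004, 0.469]
wrist_force: [2.2, -0.3, -2.4]
grip_width: 65.7
```

```bash
python3 - <<'E'
from cell import r
from wp import *
from clr import *
o=r.get_obs(); log(o); cur(o,"b"); print(np.round(o["joints"],3),o["wrist_force"],o["ft_torque"])
for lean,u in ((60,5),(60,3),(60,1),(60,0)):
    A=Rm(np.radians(lean)); w=np.array([54.5,0,19.5])
    off=-A@w+[0,0,u]; print(lean,round(c2(A,off),1),end=' ')
    p,Rr=hw("b",off,np.radians(lean)); delta(o,p,Rr)
E
```

```text
mug off [-14.7  -0.2 -52.9] lean 55.9 yaw -0.7 roll -0.1 tcp [634.3 173.9 207.7]
[-0.189  0.709 -0.507  2.336  2.347  1.06  -1.159] [ 2.17418953 -0.29634015 -2.40893493] [ 0.01101979  1.18289132 -0.07873462]
60 4.1 dp [-0.0026, 0.0002, 0.003] ang [-0.0001, -0.0718, 0.001] rows pos 0.1 ang 0.5
60 2.6 dp [-0.001, 0.0002, 0.0041] ang [-0.0001, -0.0718, 0.001] rows pos 0.1 ang 0.5
60 1.1 dp [0.0007, 0.0002, 0.0052] ang [-0.0001, -0.0718, 0.001] rows pos 0.1 ang 0.5
60 0.4 dp [0.0015, 0.0002, 0.0058] ang [-0.0001, -0.0718, 0.001] rows pos 0.1 ang 0.5
```

Call:
{"method": "move_arm", "body": {
  "steps": [
    {"dp": [-0.001,0,0.004],"angular": [0,-0.072,0.001],"hand": 1},
    {"dp": [0.0007,0,0.0052],"angular": [0,-0.072,0.001],"hand": 1},
    {"dp": [0.0012,0,0.0056],"angular": [0,-0.072,0.001],"hand": 1},
    {"dp": [0.0012,0,0.0056],"angular": [0,-0.072,0.001],"hand": 1}
  ]
}}

```text
t: 9.0
eef_pos: [639.2, 173.8, 204.7]
orientation: [0.007, 0.866, -0.004, 0.5]
wrist_force: [4.8, 0.0, -0.7]
grip_width: 65.2
```

```bash
python3 - <<'E'
from cell import r
from wp import *
o=r.get_obs(); log(o); cur(o,"b"); print(np.round(o["joints"],3),o["wrist_force"],o["ft_torque"])
c=r.read_camera("wrist");cv2.imwrite("pics/w6.png",c["image"])
E
```

```text
mug off [ -9.4  -0.3 -55.4] lean 60.1 yaw -1.0 roll 0.0 tcp [639.2 173.8 204.7]
[-0.208  0.768 -0.499  2.362  2.406  1.2   -1.225] [ 4.75577509  0.0058145  -0.6534992 ] [ 0.01216889  0.75000656 -0.05351781]
```

View pics/w6.png

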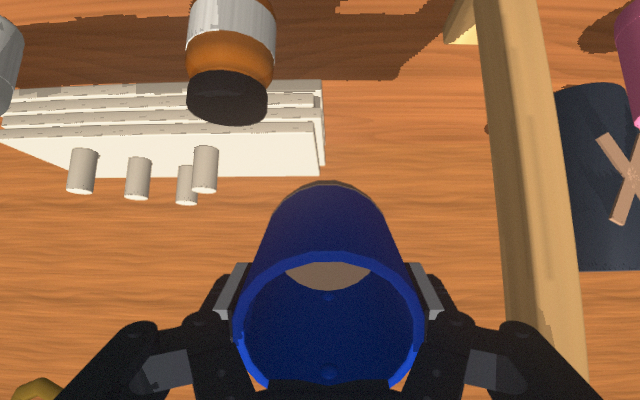

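Call:
{"method": "move_arm", "body": {
  "steps": [
    {"dp": [0.0004,0,0.0003],"angular": [0,0,0],"hand": 1},
    {"dp": [0.0004,0,0.0003],"angular": [0,0,0],"hand": 0.2},
    {"dp": [0.0004,0,0.0003],"angular": [0,0,0],"hand": -1},
    {"dp": [0.0004,0,0.0003],"angular": [0,0,0],"hand": -1},
    {"dp": [0.0004,0,0.0003],"angular": [0,0,0],"hand": -1},
    {"dp": [0.0004,0,0.0003],"angular": [0,0,0],"hand": -1}
  ]
}}

```text
t: 9.65
eef_pos: [638.9, 173.8, 204.0]
orientation: [0.007, 0.866, -0.004, 0.5]
wrist_force: [-0.5, 0.9, 0.5]
grip_width: 85.5
```

```bash
python3 - <<'E'
from cell import r
from wp import *
o=r.get_obs(); log(o); cur(o,"b"); print(np.round(o["joints"],3),o["wrist_force"],o["ft_torque"])
c=r.read_camera("wrist");cv2.imwrite("pics/w7.png",c["image"])
E
```

```text
mug off [ -9.7  -0.2 -56.1] lean 60.0 yaw -0.9 roll 0.0 tcp [638.9 173.8 204. ]
[-0.208  0.769 -0.499  2.363  2.407  1.201 -1.225] [-0.5032796   0.92389789  0.49684102] [ 0.01206477  0.91857054 -0.00245521]
```

View pics/w7.png

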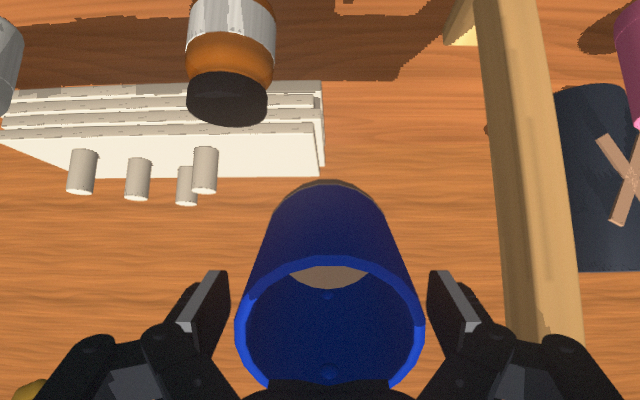

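Call:
{"method": "move_arm", "body": {
  "steps": [
    {"dp": [0,0,-0.02],"angular": [0,0,0],"hand": -1},
    {"dp": [0,0,-0.045],"angular": [0,0,0],"hand": -1},
    {"dp": [0,0,-0.075],"angular": [0,0,0],"hand": -1},
    {"dp": [0,0,-0.11],"angular": [0,0,0],"hand": -1},
    {"dp": [0,0,-0.14],"angular": [0,0,0],"hand": -1},
    {"dp": [0,0,-0.16],"angular": [0,0,0],"hand": -1}
  ]
}}

```text
t: 10.3
eef_pos: [534.3, 195.3, 287.8]
orientation: [0.013, 0.873, -0.014, 0.487]
wrist_force: [3.2, 4.2, 4.4]
grip_width: 85.3
```

```bash
python3 - <<'E'
from cell import r
from wp import *
o=r.get_obs(); log(o); cur(o,"b"); print(np.round(o["joints"],3),o["wrist_force"],o["t"])
c=r.read_camera("wrist");cv2.imwrite("pics/w8.png",c["image"])
E
```

```text
mug off [-114.8   19.6   27.5] lean 58.4 yaw -1.0 roll -0.7 tcp [534.3 195.3 287.8]
[ 0.008  0.748 -1.247  2.466  1.919  1.546 -0.94 ] [3.17963465 4.17067354 4.39527397] 10.3
```

View pics/w8.png

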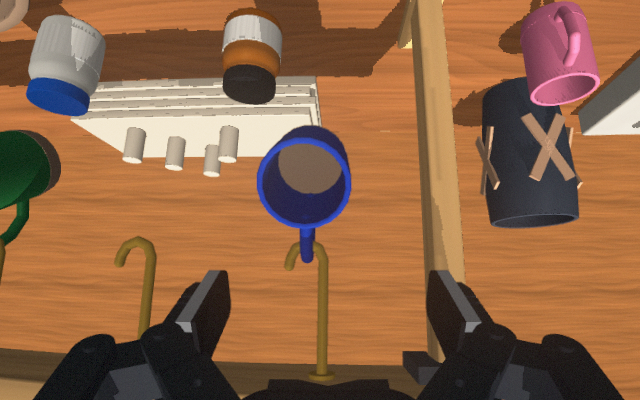

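```bash
python3 - <<'E'
from cell import r
from wp import *
from clr import hook
o=r.get_obs()
c=r.read_camera("wrist"); im=cv2.resize(c["image"][160:400,60:370],None,fx=2.5,fy=2.5,interpolation=cv2.INTER_CUBIC)
for k in "by":
    for u,v in proj(c,hook@R.from_euler('z',-.0145).as_matrix().T+SEAT[k]): cv2.circle(im,(int((u-60)*2.5+1),int((v-160)*2.5+1)),2,(255,0,255),-1)
cv2.imwrite("pics/hk.png",im)
delta(o,[525,185,305],Rt(np.pi,np.radians(40)))
E
```

```text
dp [-0.006, -0.0109, -0.0129] ang [-0.0372, 0.3283, -0.0142] rows pos 0.4 ang 2.2
```

View pics/hk.png

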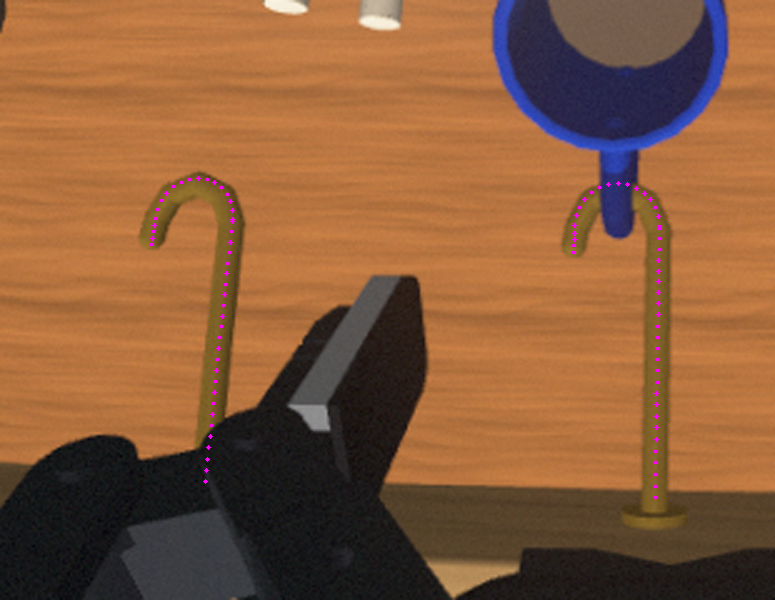

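The projected hook model (dots) lies on both real hooks to within 1–2 mm. The blue mug's handle is seated in the blue hook's bend. Joints 3 and 4 are close to their limits, so I'll ease the arm out in small steps.

Call:
{"method": "move_arm", "body": {
  "steps": [
    {"dp": [-0.002,-0.003,-0.002],"angular": [-0.008,0.08,-0.003],"hand": -1},
    {"dp": [-0.004,-0.006,-0.006],"angular": [-0.018,0.16,-0.007],"hand": -1},
    {"dp": [-0.006,-0.011,-0.013],"angular": [-0.037,0.25,-0.014],"hand": -1},
    {"dp": [-0.006,-0.011,-0.013],"angular": [-0.037,0.328,-0.014],"hand": -1}
  ]
}}

```text
t: 10.8
eef_pos: [525.6, 186.4, 306.7]
orientation: [-0.002, 0.939, 0.002, 0.344]
wrist_force: [0.7, -0.6, -0.4]
grip_width: 85.2
```

```bash
python3 - <<'E'
from cell import r
from wp import *
o=r.get_obs(); log(o); cur(o,"b"); print(np.round(o["joints"],3),o["wrist_force"],o["t"])
delta(o,[500,150,340],Rt(np.pi-.4,np.radians(0)))
E
```

```text
mug off [-125.3   10.9   44.9] lean 40.2 yaw 0.2 roll 0.2 tcp [525.6 186.4 306.7]
[ 0.27   0.468 -1.22   2.262  1.562  0.898 -0.439] [ 0.66186346 -0.59713607 -0.35146707] 10.8
dp [-0.0018, -0.0362, -0.0421] ang [0.145, 0.6911, 0.3875] rows pos 1.1 ang 5.4
```

Call:
{"method": "move_arm", "body": {
  "steps": [
    {"dp": [0,-0.012,-0.014],"angular": [0.03,0.14,0.08],"hand": -1},
    {"dp": [0,-0.024,-0.028],"angular": [0.058,0.276,0.155],"hand": -1},
    {"dp": [0,-0.036,-0.042],"angular": [0.087,0.414,0.232],"hand": -1},
    {"dp": [0,-0.036,-0.042],"angular": [0.116,0.553,0.31],"hand": -1},
    {"dp": [0,-0.036,-0.042],"angular": [0.145,0.691,0.388],"hand": -1},
    {"dp": [0,-0.036,-0.042],"angular": [0.145,0.691,0.388],"hand": -1}
  ]
}}

```text
t: 11.4
eef_pos: [498.9, 150.1, 339.6]
orientation: [0.195, 0.981, -0.0, 0.008]
wrist_force: [0.7, 0.4, 0.0]
grip_width: 85.4
```

```bash
python3 - <<'E'
from cell import r
from wp import *
o=r.get_obs(); log(o); cur(o,"b"); print(np.round(o["joints"],3),o["wrist_force"],o["t"])
delta(o,[470,-120,310],Rt(np.pi-.6,np.radians(0)))
E
```

```text
mug off [-156.5  -25.5   76.9] lean 0.9 yaw -22.5 roll 0.1 tcp [498.9 150.1 339.6]
[ 0.392  0.542 -1.163  1.73   0.542  1.219  0.268] [0.73903684 0.43548918 0.0305159 ] 11.4
dp [-0.076, -0.2607, 0.0302] ang [0.0042, 0.0155, 0.208] rows pos 5.5 ang 1.4
```

Call:
{"method": "move_arm", "body": {
  "steps": [
    {"dp": [-0.013,-0.043,0],"angular": [0,0,0.03],"hand": -1},
    {"dp": [-0.025,-0.087,0],"angular": [0,0.01,0.07],"hand": -1},
    {"dp": [-0.038,-0.13,0.01],"angular": [0.004,0.015,0.1],"hand": -1},
    {"dp": [-0.051,-0.174,0.02],"angular": [0.004,0.015,0.14],"hand": -1},
    {"dp": [-0.063,-0.217,0.03],"angular": [0.004,0.015,0.17],"hand": -1},
    {"dp": [-0.076,-0.261,0.03],"angular": [0.004,0.015,0.208],"hand": -1},
    {"dp": [-0.076,-0.261,0.03],"angular": [0.004,0.015,0.208],"hand": -1}
  ]
}}

```text
t: 12.1
eef_pos: [468.3, -128.2, 308.3]
orientation: [0.301, 0.954, -0.002, -0.001]
wrist_force: [-0.0, 0.8, 0.1]
grip_width: 85.3
```

```bash
python3 - <<'E'
from cell import r
from wp import *
from fit2 import *
o=r.get_obs(); log(o); cur(o,"b"); print(np.round(o["joints"],3),o["wrist_force"],o["t"])
c=r.read_camera("wrist");cv2.imwrite("pics/w9.png",c["image"])
print(proj(c,[(488,-248,44),(488,-248,0)]))
c=r.read_camera("top");crop(c["image"],340,170,440,250,6,"pics/t9.png");crop(c["image"],160,90,360,240,4,"pics/t9b.png")
delta(o,[480,-240,280],Rt(np.pi-.75,np.radians(0)))
E
```

```text
mug off [-183.1 -303.9   45.6] lean -0.0 yaw -35.0 roll -0.3 tcp [ 468.3 -128.2  308.3]
[ 0.971  0.518 -1.144  1.852  0.528  1.122  0.592] [-0.00647234  0.83752597  0.06343451] 12.1
[[259.13916242 229.96009639]
 [265.34332314 217.45092094]]
dp [-0.0738, -0.0847, 0.0286] ang [-0.0051, -0.0003, 0.1386] rows pos 2.3 ang 0.9
```

View pics/w9.png

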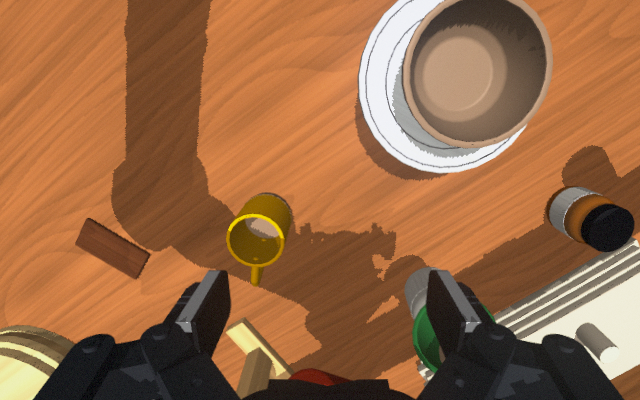

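View pics/t9b.png

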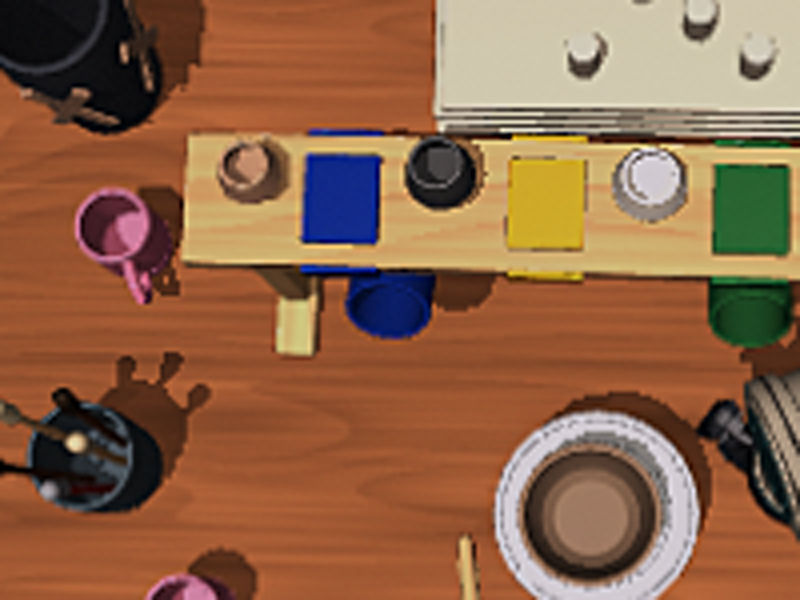

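Blue hangs under the blue tile at (390,305) in the crop, in the same attitude as green at (750,310). The yellow mug is at (258,240) in the wrist image with its handle pointing down the image at (256,280). I'll fit its pose.

```bash
python3 - <<'E'
from cell import r
from wp import *
from fit2 import *
c=r.read_camera("wrist"); box=(210,180,310,300)
m=segc(c["image"],18,40,box,120,40)
p,fv,v=fitup(c,m,box,(488,-248),(-.6,-.9)); print(p.round(3),fv); cv2.imwrite("pics/fity.png",v)
c=r.read_camera("top"); 
o=r.get_obs(); delta(o,[p[0],p[1],270],Rt(np.pi+p[2],0)); delta(o,[p[0],p[1],50],Rt(np.pi+p[2],0))
E
```

```text
[ 486.254 -242.971   -0.729] -0.9366589363749664
dp [-0.0831, -0.0933, 0.0402] ang [0.0007, 0.0006, 0.1313] rows pos 2.6 ang 0.9
dp [-0.0829, -0.0934, 0.2602] ang [0.0007, 0.0006, 0.1313] rows pos 5.8 ang 0.9
```

View pics/fity.png

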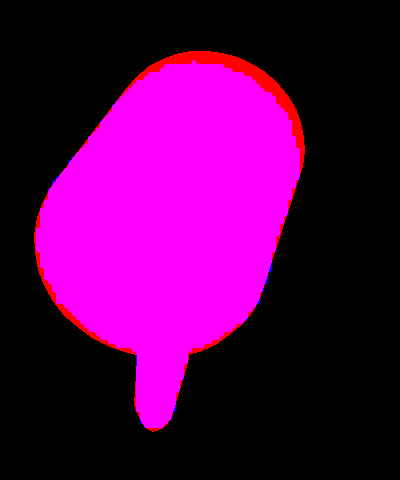

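Good fit: yellow is at (486, −243), yaw −0.73. I'll move above it and look again.

Call:
{"method": "move_arm", "body": {
  "steps": [
    {"dp": [-0.03,-0.033,0.012],"angular": [0,0,0.04],"hand": -1},
    {"dp": [-0.06,-0.067,0.025],"angular": [0,0,0.08],"hand": -1},
    {"dp": [-0.083,-0.093,0.04],"angular": [0,0,0.131],"hand": -1},
    {"dp": [-0.083,-0.093,0.04],"angular": [0,0,0.131],"hand": -1},
    {"dp": [-0.083,-0.093,0.04],"angular": [0,0,0.131],"hand": -1}
  ]
}}

```text
t: 12.8
eef_pos: [486.8, -241.3, 269.9]
orientation: [0.355, 0.935, 0.001, 0.0]
wrist_force: [-0.4, -0.0, 0.5]
grip_width: 85.7
```

```bash
python3 - <<'E'
from cell import r
from wp import *
from fit2 import *
o=r.get_obs(); log(o)
c=r.read_camera("wrist"); box=(260,120,400,280); cv2.imwrite("pics/w10.png",c["image"])
m=segc(c["image"],18,40,box,120,40)
p,fv,v=fitup(c,m,box,(486,-243),(-.6,-.8)); print(p.round(3),fv,np.round(o["joints"],3)); 
delta(o,[p[0],p[1],50],Rt(np.pi+p[2],0))
E
```

```text
[ 486.339 -242.145   -0.731] -0.968479521126001 [ 1.058  0.633 -1.049  1.765  0.608  1.109  0.651]
dp [-0.0003, -0.0013, 0.2199] ang [0.0016, -0.0005, 0.0043] rows pos 4.4 ang 0.0
```

View pics/w10.png

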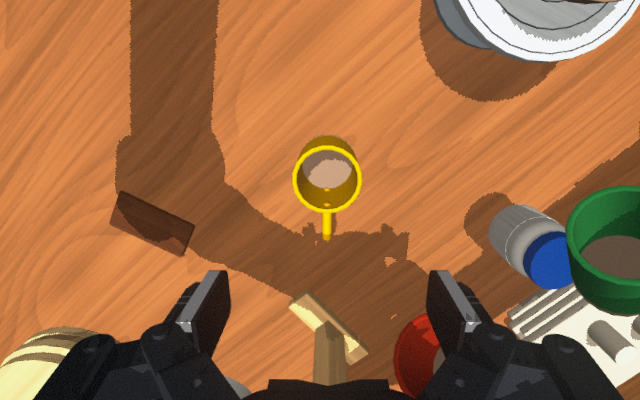

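Call:
{"method": "move_arm", "body": {
  "steps": [
    {"dp": [0,-0.001,0.04],"angular": [0,0,0.004],"hand": -1},
    {"dp": [0,-0.001,0.08],"angular": [0,0,0.004],"hand": -1},
    {"dp": [0,-0.001,0.12],"angular": [0,0,0.004],"hand": -1},
    {"dp": [0,-0.001,0.16],"angular": [0,0,0.004],"hand": -1},
    {"dp": [0,-0.001,0.19],"angular": [0,0,0.004],"hand": -1},
    {"dp": [0,-0.001,0.21],"angular": [0,0,0.004],"hand": -1},
    {"dp": [0,-0.001,0.219],"angular": [0,0,0.004],"hand": -1},
    {"dp": [0,-0.001,0.219],"angular": [0,0,0.004],"hand": -1}
  ]
}}

```text
t: 13.65
eef_pos: [487.2, -239.1, 51.5]
orientation: [0.355, 0.935, 0.001, 0.0]
wrist_force: [-0.2, -0.6, 0.7]
grip_width: 85.1
```

Call:
{"method": "move_arm", "body": {
  "steps": [
    {"dp": [0,0,0],"angular": [0,0,0],"hand": 1},
    {"dp": [0,0,0],"angular": [0,0,0],"hand": 1},
    {"dp": [0,0,0],"angular": [0,0,0],"hand": 1},
    {"dp": [0,0,0],"angular": [0,0,0],"hand": 1},
    {"dp": [0,0,0],"angular": [0,0,0],"hand": 1}
  ]
}}

```text
t: 14.15
eef_pos: [488.2, -238.8, 53.6]
orientation: [0.355, 0.935, 0.001, 0.002]
wrist_force: [-2.0, 1.0, 5.0]
grip_width: 65.5
```

```bash
python3 - <<'E'
from cell import r
from wp import *
o=r.get_obs(); log(o);print(np.round(o["joints"],3),o["wrist_force"])
delta(o,[480,-240,310],Rt(np.pi-.731,0))
E
```

```text
[ 0.888  0.894 -0.779  1.946  0.966  0.726  0.357] [-1.9504385   1.01884776  5.04552044]
dp [0.0048, -0.0054, -0.2565] ang [0.0037, 0.002, 0.0057] rows pos 5.1 ang 0.0
```

Call:
{"method": "move_arm", "body": {
  "steps": [
    {"dp": [0.001,0,-0.03],"angular": [0,0,0],"hand": 1},
    {"dp": [0.002,-0.001,-0.07],"angular": [0,0,0],"hand": 1},
    {"dp": [0.003,-0.002,-0.11],"angular": [0,0,0],"hand": 1},
    {"dp": [0.003,-0.003,-0.15],"angular": [0,0,0],"hand": 1},
    {"dp": [0.004,-0.004,-0.19],"angular": [0,0,0],"hand": 1},
    {"dp": [0.005,-0.005,-0.22],"angular": [0,0,0],"hand": 1},
    {"dp": [0.005,-0.005,-0.25],"angular": [0,0,0],"hand": 1},
    {"dp": [0.005,-0.005,-0.257],"angular": [0,0,0],"hand": 1}
  ]
}}

```text
t: 14.95
eef_pos: [481.6, -239.1, 314.5]
orientation: [0.355, 0.935, 0.001, 0.005]
wrist_force: [0.2, 0.7, -2.3]
grip_width: 65.4
```

```bash
python3 - <<'E'
from cell import r
from wp import *
o=r.get_obs(); log(o);print(np.round(o["joints"],3),o["wrist_force"],o["ft_torque"])
c=r.read_camera("wrist"); im=c["image"].copy()
T=pose(o)
M=np.c_[[-1,0,0],[0,1,0],[0,0,-1]]
a=np.linspace(0,2*np.pi,80)
for dx,dz,col in ((0,9.6,(255,0,255)),(2.,8,(0,255,0))):
  for zz in (44,-44):
    p=np.c_[33*np.cos(a),33*np.sin(a),0*a+zz]@M.T+[dx,0,dz]
    w=p@T[:3,:3].T+T[:3,3]
    for u,v in proj(c,w): cv2.circle(im,(int(round(u)),int(round(v))),1,col,-1)
crop(im,200,160,460,400,2.5,"pics/w11o.png")
delta(o,[450,-80,330],Rt(np.pi-.3,.1))
E
```

```text
[ 1.094  0.575 -1.088  1.724  0.55   1.174  0.699] [ 0.17239343  0.74483476 -2.3413721 ] [-0.00457406 -0.09672344 -0.00168182]
dp [0.1291, 0.0982, -0.0161] ang [-0.0177, -0.0891, -0.4248] rows pos 3.3 ang 2.9
```

View pics/w11o.png

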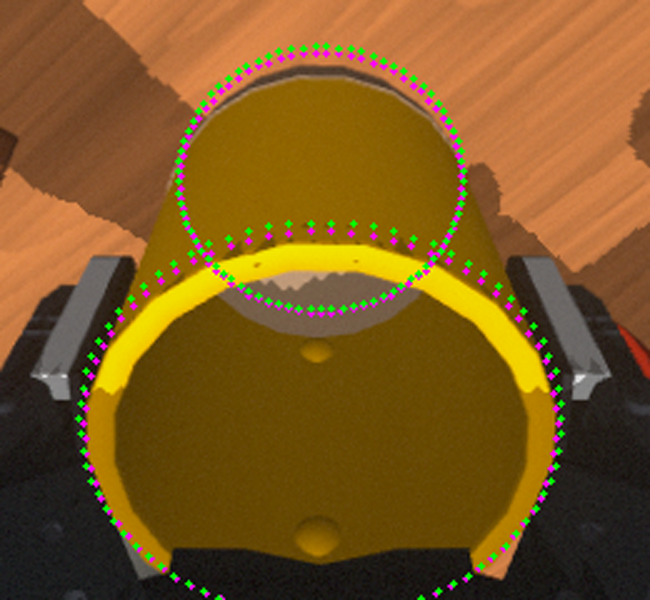

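```bash
python3 - <<'E'
from cell import r
from wp import *
from scipy.optimize import least_squares
o=r.get_obs(); c=r.read_camera("wrist"); T=pose(o)
M=np.c_[[-1,0,0],[0,1,0],[0,0,-1]]
a=np.linspace(0,2*np.pi,200)
def f(p):
    dx,dy,dz,tl=p; res=[]
    B=R.from_euler('y',tl).as_matrix()
    g=lambda zz: proj(c,((np.c_[33*np.cos(a),33*np.sin(a),0*a+zz]@M.T)@B.T+[dx,dy,dz])@T[:3,:3].T+T[:3,3])
    u=(g(44)-[200,160])*2.5; b=(g(-44)-[200,160])*2.5
    return [u[:,0].min()-88,u[:,0].max()-556,u[:,1].min()-243,b[:,1].min()-65,]
s=least_squares(f,[0,0,10,0]);print(s.x,s.fun)
E
```

```text
[-2.69905865e+00  3.59949765e-01  1.02070557e+01 -9.56302904e-03] [ 1.03739239e-12 -7.95807864e-13  2.10320650e-12 -3.05533376e-12]
```

```bash
python3 - <<'E'
from cell import r
from wp import *
o=r.get_obs()
for p,y,l in (((455,-150,330),-.5,0.),((450,-60,330),-.25,.05),((455,-10,330),-.0,.1)): delta(o,p,Rt(np.pi+y,l))
E
```

```text
dp [0.0783, 0.0503, -0.0186] ang [0.003, 0.005, -0.2254] rows pos 1.9 ang 1.5
dp [0.1417, 0.1143, -0.0186] ang [-0.0095, -0.0437, -0.4754] rows pos 3.7 ang 3.2
dp [0.1712, 0.155, -0.0186] ang [-0.0345, -0.0899, -0.7249] rows pos 4.6 ang 4.9
```

Call:
{"method": "move_arm", "body": {
  "steps": [
    {"dp": [0.03,0.02,-0.008],"angular": [0,0,-0.1],"hand": 1},
    {"dp": [0.055,0.035,-0.015],"angular": [0,0,-0.17],"hand": 1},
    {"dp": [0.08,0.052,-0.018],"angular": [0,0,-0.235],"hand": 1},
    {"dp": [0.11,0.082,-0.018],"angular": [-0.003,-0.02,-0.34],"hand": 1},
    {"dp": [0.142,0.114,-0.018],"angular": [-0.01,-0.044,-0.475],"hand": 1},
    {"dp": [0.157,0.135,-0.018],"angular": [-0.022,-0.067,-0.6],"hand": 1},
    {"dp": [0.171,0.155,-0.018],"angular": [-0.035,-0.09,-0.725],"hand": 1},
    {"dp": [0.171,0.155,-0.018],"angular": [-0.035,-0.09,-0.725],"hand": 1}
  ]
}}

```text
t: 15.85
eef_pos: [453.5, -6.8, 328.5]
orientation: [-0.004, 0.999, 0.001, 0.05]
wrist_force: [-0.4, 1.0, -2.9]
grip_width: 65.3
```

```bash
sed -i 's/^MC=.*/MC=np.array([-2.7,.4,10.])/' wp.py; python3 - <<'E'
from cell import r
from wp import *
o=r.get_obs(); log(o);print(np.round(o["joints"],3),o["wrist_force"]); cur(o,"y")
for off,l in (((-150,-45,50),15),((-120,-45,40),24),((-100,-42,25),33)):
    p,Rr=hw("y",off,np.radians(l)); print(p.round(1)); delta(o,p,Rr)
E
```

```text
[ 0.859  0.382 -1.218  1.972  0.47   0.984  1.008] [-0.36806077  1.0264821  -2.87172597]
mug off [-195.1  -43.2   63.8] lean 5.7 yaw 0.5 roll 0.1 tcp [453.5  -6.8 328.5]
[497.   -9.1 314. ]
dp [-0.0418, -0.0027, 0.0187] ang [0.0052, -0.1628, 0.0225] rows pos 0.9 ang 1.1
[525.6  -9.6 303. ]
dp [-0.0693, -0.0034, 0.0324] ang [0.0069, -0.3198, 0.0221] rows pos 1.5 ang 2.1
[544.5  -6.8 286.9]
dp [-0.0865, -0.0009, 0.0503] ang [0.0087, -0.4769, 0.0216] rows pos 2.0 ang 3.2
```

Call:
{"method": "move_arm", "body": {
  "steps": [
    {"dp": [-0.02,-0.001,0.009],"angular": [0.002,-0.08,0.01],"hand": 1},
    {"dp": [-0.042,-0.003,0.019],"angular": [0.005,-0.163,0.022],"hand": 1},
    {"dp": [-0.042,-0.003,0.019],"angular": [0.005,-0.163,0.022],"hand": 1}
  ]
}}

```text
t: 16.15
eef_pos: [495.5, -10.7, 311.4]
orientation: [0.008, 0.992, -0.001, 0.129]
wrist_force: [-0.7, -0.7, -3.0]
grip_width: 65.4
```

```bash
python3 - <<'E'
from cell import r
from wp import *
o=r.get_obs(); log(o);print(np.round(o["joints"],3),o["wrist_force"]); cur(o,"y")
for off,l in (((-120,-45,40),24),((-100,-42,25),33)):
    p,Rr=hw("y",off,np.radians(l)); print(p.round(1)); delta(o,p,Rr)
E
```

```text
[ 0.818  0.374 -1.145  2.04   0.606  0.771  0.893] [-0.72173048 -0.74138648 -3.049336  ]
mug off [-151.5  -46.6   47.4] lean 14.8 yaw -0.9 roll -0.0 tcp [495.5 -10.7 311.4]
[525.6  -9.6 303. ]
dp [-0.027, 0.0016, 0.0158] ang [-0.001, -0.1611, -0.0005] rows pos 0.6 ang 1.1
[544.5  -6.8 286.9]
dp [-0.0411, 0.0047, 0.0362] ang [-0.0011, -0.3182, -0.0004] rows pos 1.1 ang 2.1
```

Call:
{"method": "move_arm", "body": {
  "steps": [
    {"dp": [-0.014,0.001,0.008],"angular": [0,-0.08,0],"hand": 1},
    {"dp": [-0.027,0.002,0.016],"angular": [0,-0.161,0],"hand": 1},
    {"dp": [-0.034,0.003,0.026],"angular": [-0.001,-0.24,0],"hand": 1},
    {"dp": [-0.041,0.005,0.036],"angular": [-0.001,-0.318,0],"hand": 1},
    {"dp": [-0.041,0.005,0.036],"angular": [-0.001,-0.318,0],"hand": 1}
  ]
}}

```text
t: 16.65
eef_pos: [543.2, -8.0, 285.5]
orientation: [0.008, 0.959, -0.003, 0.283]
wrist_force: [1.4, -0.5, -2.6]
grip_width: 65.6
```

```bash
python3 - <<'E'
from cell import r
from wp import *
o=r.get_obs(); log(o);print(np.round(o["joints"],3),o["wrist_force"]); cur(o,"y")
for off,l in (((-80,-40,0),33),((-33,-36,-18),33)):
    p,Rr=hw("y",off,np.radians(l)); print(p.round(1)); delta(o,p,Rr)
c=r.read_camera("wrist");cv2.imwrite("pics/w12.png",c["image"])
c=r.read_camera("top");crop(c["image"],210,90,410,240,4,"pics/t12.png")
E
```

```text
[ 0.509  0.3   -0.722  2.258  1.328  0.287  0.187] [ 1.37637706 -0.49098533 -2.55820327]
mug off [-101.3  -43.2   23.6] lean 32.9 yaw -0.9 roll -0.1 tcp [543.2  -8.  285.5]
[564.5  -5.1 261.9]
dp [-0.0051, 0.0032, 0.0314] ang [-0.0032, -0.0026, -0.0014] rows pos 0.6 ang 0.0
[611.6  -1.8 243.9]
dp [-0.0348, 0.0074, 0.072] ang [-0.0032, -0.0026, -0.0014] rows pos 1.6 ang 0.0
```

View pics/w12.png

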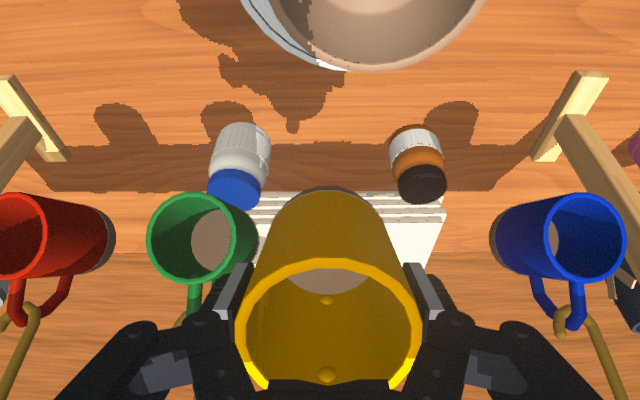

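View pics/t12.png

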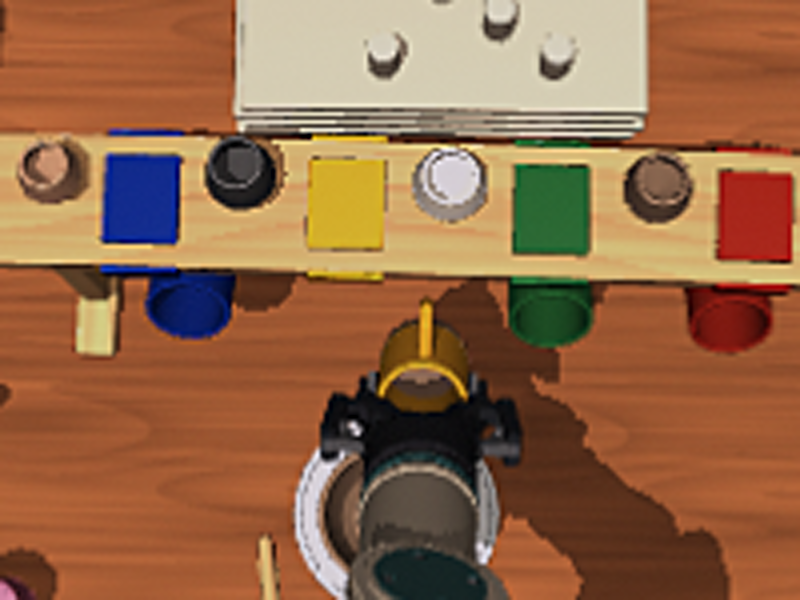

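Call:
{"method": "move_arm", "body": {
  "steps": [
    {"dp": [-0.003,0.003,0.016],"angular": [-0.001,0,0],"hand": 1},
    {"dp": [-0.005,0.005,0.031],"angular": [-0.003,-0.003,-0.001],"hand": 1},
    {"dp": [-0.015,0.006,0.045],"angular": [-0.003,-0.003,-0.001],"hand": 1},
    {"dp": [-0.025,0.008,0.058],"angular": [-0.003,-0.003,-0.001],"hand": 1},
    {"dp": [-0.035,0.009,0.071],"angular": [-0.003,-0.003,-0.001],"hand": 1},
    {"dp": [-0.035,0.009,0.071],"angular": [-0.003,-0.003,-0.001],"hand": 1},
    {"dp": [-0.035,0.009,0.071],"angular": [-0.003,-0.003,-0.001],"hand": 1}
  ]
}}

```text
t: 17.45
eef_pos: [610.7, 0.2, 244.2]
orientation: [0.007, 0.959, -0.002, 0.283]
wrist_force: [-0.9, 0.8, -3.4]
grip_width: 65.2
```

```bash
python3 - <<'E'
from cell import r
from wp import *
o=r.get_obs(); log(o);print(np.round(o["joints"],3),o["wrist_force"]); cur(o,"y")
for off,l in (((-33,-22,-18.5),33),((-33,-12,-20),33),((-33,0,-24),33)):
    p,Rr=hw("y",off,np.radians(l)); print(p.round(1)); delta(o,p,Rr)
c=r.read_camera("wrist");cv2.imwrite("pics/w13.png",c["image"])
E
```

```text
[ 0.403  0.468 -0.655  2.156  1.555  0.348 -0.006] [-0.86672921  0.84840382 -3.35453289]
mug off [-33.9 -34.  -17.7] lean 32.9 yaw -0.8 roll 0.0 tcp [6.107e+02 2.000e-01 2.442e+02]
[611.8  12.2 243.4]
dp [-0.0003, 0.012, 0.0012] ang [0.0002, -0.0024, 0.0] rows pos 0.2 ang 0.0
[611.9  22.2 241.9]
dp [0.0005, 0.022, 0.0024] ang [0.0002, -0.0024, 0.0] rows pos 0.4 ang 0.0
[612.1  34.2 237.9]
dp [0.0026, 0.034, 0.0058] ang [0.0002, -0.0024, 0.0] rows pos 0.7 ang 0.0
```

View pics/w13.png

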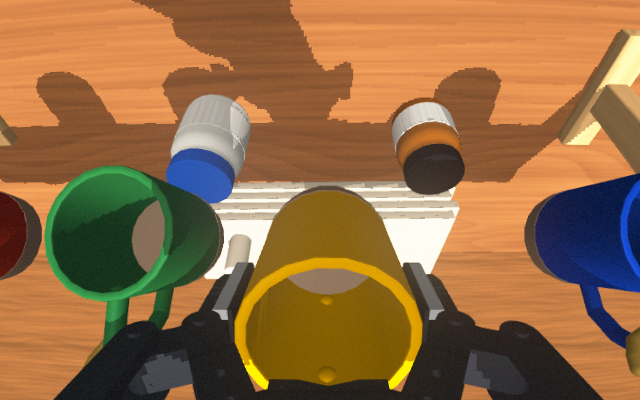

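All clear, so I'll go over the tip.

Call:
{"method": "move_arm", "body": {
  "steps": [
    {"dp": [0,0.006,0.001],"angular": [0,-0.002,0],"hand": 1},
    {"dp": [0,0.012,0.001],"angular": [0,-0.002,0],"hand": 1},
    {"dp": [0,0.017,0.002],"angular": [0,-0.002,0],"hand": 1},
    {"dp": [0.0005,0.022,0.002],"angular": [0,-0.002,0],"hand": 1},
    {"dp": [0.0005,0.022,0.002],"angular": [0,-0.002,0],"hand": 1}
  ]
}}

```text
t: 18.0
eef_pos: [611.2, 23.9, 242.6]
orientation: [0.006, 0.959, -0.001, 0.284]
wrist_force: [-0.2, 0.7, -2.4]
grip_width: 65.7
```

```bash
python3 - <<'E'
from cell import r
from wp import *
o=r.get_obs(); log(o);print(np.round(o["joints"],3),o["wrist_force"]); cur(o,"y")
for off,l in (((-33,-4,-23),33),((-33,0,-24),33)):
    p,Rr=hw("y",off,np.radians(l)); print(p.round(1)); delta(o,p,Rr)
E
```

```text
[ 0.356  0.475 -0.667  2.156  1.573  0.384 -0.066] [-0.23386477  0.74059992 -2.43054346]
mug off [-33.7 -10.3 -19.3] lean 33.0 yaw -0.7 roll 0.0 tcp [611.2  23.9 242.6]
[612.   30.2 238.9]
dp [0.0014, 0.0063, 0.0035] ang [0.002, 0.0, 0.0021] rows pos 0.1 ang 0.0
[612.1  34.2 237.9]
dp [0.0019, 0.0103, 0.0044] ang [0.002, 0.0, 0.0021] rows pos 0.2 ang 0.0
```

Call:
{"method": "move_arm", "body": {
  "steps": [
    {"dp": [0.001,0.004,0.002],"angular": [0,0,0],"hand": 1},
    {"dp": [0.0015,0.007,0.0035],"angular": [0,0,0],"hand": 1},
    {"dp": [0.002,0.0095,0.0044],"angular": [0.001,0,0.001],"hand": 1},
    {"dp": [0.002,0.0095,0.0044],"angular": [0.001,0,0.001],"hand": 1}
  ]
}}

```text
t: 18.4
eef_pos: [612.0, 34.0, 237.6]
orientation: [0.006, 0.959, -0.001, 0.284]
wrist_force: [0.1, 0.4, -2.6]
grip_width: 65.5
```

```bash
python3 - <<'E'
from cell import r
from wp import *
from clr import *
o=r.get_obs(); log(o);print(np.round(o["joints"],3),o["wrist_force"]); cur(o,"y")
for lean in (33,36,40,44,48,52,56,60):
    A=Rm(np.radians(lean)); off=-A@[54.5,0,19.5]+[0,0,5]; print(lean,round(c2(A,off),1),end=' ')
    p,Rr=hw("y",off,np.radians(lean)); delta(o,p,Rr)
E
```

```text
[ 0.333  0.488 -0.671  2.157  1.601  0.405 -0.111] [ 0.13370937  0.41016863 -2.60716339]
mug off [-33.1  -0.2 -24.3] lean 33.0 yaw -0.7 roll 0.0 tcp [612.   34.  237.6]
33 2.2 dp [0.0107, 0.0002, 0.0129] ang [0.0017, -0.0004, 0.0016] rows pos 0.3 ang 0.0
36 2.4 dp [0.0102, 0.0002, 0.0159] ang [0.0017, -0.0527, 0.0016] rows pos 0.4 ang 0.4
40 2.7 dp [0.0092, 0.0002, 0.0198] ang [0.0018, -0.1225, 0.0015] rows pos 0.4 ang 0.8
44 3.0 dp [0.0079, 0.0002, 0.0237] ang [0.0018, -0.1924, 0.0015] rows pos 0.5 ang 1.3
48 3.3 dp [0.0063, 0.0002, 0.0274] ang [0.0019, -0.2622, 0.0014] rows pos 0.6 ang 1.7
52 3.6 dp [0.0045, 0.0002, 0.031] ang [0.0019, -0.332, 0.0013] rows pos 0.6 ang 2.2
56 3.8 dp [0.0025, 0.0002, 0.0345] ang [0.002, -0.4018, 0.0013] rows pos 0.7 ang 2.7
60 4.1 dp [0.0002, 0.0001, 0.0379] ang [0.002, -0.4716, 0.0012] rows pos 0.8 ang 3.1
```

Call:
{"method": "move_arm", "body": {
  "steps": [
    {"dp": [0.0107,0,0.013],"angular": [0.002,0,0.002],"hand": 1},
    {"dp": [0.0102,0,0.016],"angular": [0.002,-0.053,0.002],"hand": 1},
    {"dp": [0.0092,0,0.02],"angular": [0.002,-0.122,0.002],"hand": 1},
    {"dp": [0.0079,0,0.0237],"angular": [0.002,-0.192,0.0015],"hand": 1},
    {"dp": [0.0063,0,0.0274],"angular": [0.002,-0.262,0.0015],"hand": 1},
    {"dp": [0.0054,0,0.029],"angular": [0.002,-0.297,0.0015],"hand": 1}
  ]
}}

```text
t: 19.0
eef_pos: [623.2, 33.9, 209.8]
orientation: [0.007, 0.906, -0.002, 0.423]
wrist_force: [1.7, 0.2, -2.8]
grip_width: 65.4
```

```bash
python3 - <<'E'
from cell import r
from wp import *
from clr import *
o=r.get_obs(); log(o);print(np.round(o["joints"],3),o["wrist_force"]); cur(o,"y")
for lean,u in ((52,5),(55,4),(58,4),(60,4),(60,1)):
    A=Rm(np.radians(lean)); off=-A@[54.5,0,19.5]+[0,0,u]; print(lean,round(c2(A,off),1),end=' ')
    p,Rr=hw("y",off,np.radians(lean)); delta(o,p,Rr)
E
```

```text
[ 0.397  0.716 -0.859  2.393  2.416  0.945 -0.856] [ 1.65264261  0.21744504 -2.77468938]
mug off [-20.2  -0.1 -49.6] lean 50.1 yaw -0.9 roll 0.1 tcp [623.2  33.9 209.8]
52 3.6 dp [-0.0006, 0.0001, 0.0019] ang [0.0009, -0.0336, -0.001] rows pos 0.0 ang 0.2
55 3.1 dp [-0.0006, 0.0001, 0.0055] ang [0.0009, -0.0859, -0.0011] rows pos 0.1 ang 0.6
58 3.3 dp [-0.0014, 0.0001, 0.0084] ang [0.0009, -0.1383, -0.0011] rows pos 0.2 ang 0.9
60 3.3 dp [-0.002, 0.0001, 0.0103] ang [0.0009, -0.1732, -0.0011] rows pos 0.2 ang 1.2
60 1.1 dp [0.0003, 0.0001, 0.0123] ang [0.0009, -0.1732, -0.0011] rows pos 0.2 ang 1.2
```

Call:
{"method": "move_arm", "body": {
  "steps": [
    {"dp": [-0.0006,0,0.004],"angular": [0.001,-0.05,-0.001],"hand": 1},
    {"dp": [-0.0008,0,0.0065],"angular": [0.001,-0.104,-0.001],"hand": 1},
    {"dp": [-0.0008,0,0.0065],"angular": [0.001,-0.104,-0.001],"hand": 1}
  ]
}}

```text
t: 19.3
eef_pos: [629.3, 33.8, 205.5]
orientation: [0.007, 0.883, -0.003, 0.47]
wrist_force: [2.5, 0.4, 0.4]
grip_width: 65.5
```

```bash
python3 - <<'E'
from cell import r
from wp import *
from clr import *
o=r.get_obs(); log(o);print(np.round(o["joints"],3),o["wrist_force"]); cur(o,"y")
for lean,u in ((56,3),(56,0),(59,3),(59,1),(59,0)):
    A=Rm(np.radians(lean)); off=-A@[54.5,0,19.5]+[0,0,u]; print(lean,round(c2(A,off),1),end=' ')
    p,Rr=hw("y",off,np.radians(lean)); delta(o,p,Rr)
E
```

```text
[ 0.374  0.81  -0.858  2.45   2.539  1.163 -0.933] [2.53862669 0.41009321 0.40958409]
mug off [-13.7  -0.2 -52.9] lean 56.1 yaw -0.9 roll 0.0 tcp [629.3  33.8 205.5]
56 2.5 dp [0.0005, 0.0002, -0.0004] ang [-0.0005, 0.001, -0.0008] rows pos 0.0 ang 0.0
56 0.4 dp [0.003, 0.0002, 0.0012] ang [-0.0005, 0.001, -0.0008] rows pos 0.1 ang 0.0
59 2.6 dp [-0.0001, 0.0002, 0.0026] ang [-0.0005, -0.0513, -0.0008] rows pos 0.1 ang 0.3
59 1.1 dp [0.0016, 0.0002, 0.0037] ang [-0.0005, -0.0513, -0.0008] rows pos 0.1 ang 0.3
59 0.4 dp [0.0024, 0.0002, 0.0042] ang [-0.0005, -0.0513, -0.0008] rows pos 0.1 ang 0.3
```

```bash
cat > kin2.py <<'E'
from go import *
from scipy.optimize import least_squares
z=lambda a:R.from_euler('z',a).as_matrix(); y=lambda a:R.from_euler('y',a).as_matrix()
def fk(q,p):
    A=z(-q[0]); t=A@p[0:3]
    A=A@y(q[1])@z(-q[2]); t=t+A@p[3:6]
    A=A@y(q[3])@z(-q[4]); t=t+A@p[6:9]
    B=A@y(q[5]); t=t+B@p[9:12]
    return B@z(-q[6]+1.5708),t
def data():
    L=[json.loads(l) for l in open("log.jsonl")]
    return np.array([l["joints"] for l in L]),np.array([l["eef_pos"] for l in L]),R.from_quat([l["orientation"] for l in L])
P0=np.array([0,0,340,0,0,455,0,0,455,0,0,220.])
def fit():
    Q,P,O=data()
    f=least_squares(lambda p:np.r_[np.concatenate([fk(q,p)[1]-pp for q,pp in zip(Q,P)]),(p-P0)*.003],P0,loss="soft_l1")
    return f.x,np.array([fk(q,f.x)[1]-pp for q,pp in zip(Q,P)])
E
python3 - <<'E'
from kin2 import *
p,e=fit();print(p.round(1));print(np.abs(e).max(0),e.std(0))
np.save("kp.npy",p)
E
```

```text
[ 0.000e+00 -1.150e+01  3.362e+02  0.000e+00 -1.620e+01  5.591e+02
  0.000e+00 -2.000e-01  3.821e+02  0.000e+00 -2.000e-01  3.389e+02]
[0.00037731 0.00037287 0.00031441] [0.00017058 0.0001441  0.00010012]
```

```bash
cat > sim.py <<'E'
from kin2 import *
p=np.load("kp.npy")
lo=np.array([-3.06,-.37,-1.25,.18,-1.1,.23,-2.94]);hi=np.array([3.06,2.12,1.32,2.47,4.24,1.98,2.94])
def jac(q):
    A0,t0=fk(q,p);J=np.zeros((6,7))
    for i in range(7):
        d=np.zeros(7);d[i]=1e-5;A,t=fk(q+d,p);J[:3,i]=(t-t0)/1e-5/1000;J[3:,i]=R.from_matrix(A@A0.T).as_rotvec()/1e-5
    return J,A0,t0
def track(q,wps,n=10):
    q=q.copy()
    for (pos,Rm) in wps:
        A0,t0=fk(q,p); rv=R.from_matrix(Rm@A0.T).as_rotvec()
        for k in range(1,n+1):
            tp=t0+(pos-t0)*k/n; tr=R.from_rotvec(rv*k/n).as_matrix()@A0
            for _ in range(3):
                J,A,t=jac(q); e=np.r_[(tp-t)/1000,R.from_matrix(tr@A.T).as_rotvec()]
                q=q+np.linalg.pinv(J)@e
        print(np.round(q,3),"margin",np.minimum(q-lo,hi-q).min().round(3))
    return q
E
python3 - <<'E'
from cell import r
from sim import *
o=r.get_obs();q=np.array(o["joints"]);T=pose(o)
for dl in (0,2,4):
    print(dl); w=[];
    for k in range(1,11):
        l=56-dl*k; Rr=Rt(np.pi-.0145,np.radians(l)); pos=(w[-1][0] if w else T[:3,3])-Rr[:,2]*15; w.append((pos,Rr))
    track(q,w,3); print(w[-1][0])
E
```

```text
0
[ 0.375  0.784 -0.87   2.477  2.523  1.166 -0.946] margin -0.007
[ 0.375  0.757 -0.883  2.505  2.506  1.169 -0.96 ] margin -0.035
[ 0.375  0.729 -0.896  2.531  2.488  1.171 -0.974] margin -0.061
[ 0.375  0.7   -0.91   2.557  2.47   1.17  -0.989] margin -0.087
[ 0.376  0.67  -0.924  2.582  2.451  1.167 -1.004] margin -0.112
[ 0.376  0.637 -0.939  2.605  2.431  1.16  -1.019] margin -0.135
[ 0.378  0.603 -0.955  2.628  2.411  1.151 -1.034] margin -0.158
[ 0.38   0.566 -0.971  2.649  2.39   1.138 -1.048] margin -0.179
[ 0.384  0.527 -0.988  2.669  2.37   1.12  -1.063] margin -0.199
[ 0.389  0.485 -1.005  2.687  2.35   1.098 -1.077] margin -0.217
[504.97965548  35.55526141 289.33015218]
2
[ 0.386  0.754 -0.872  2.453  2.486  1.088 -0.919] margin 0.017
[ 0.399  0.697 -0.885  2.453  2.431  1.009 -0.901] margin 0.017
[ 0.413  0.637 -0.893  2.448  2.374  0.923 -0.875] margin 0.022
[ 0.426  0.575 -0.896  2.439  2.314  0.832 -0.841] margin 0.031
[ 0.438  0.512 -0.891  2.426  2.246  0.735 -0.796] margin 0.044
[ 0.444  0.447 -0.875  2.409  2.168  0.634 -0.735] margin 0.061
[ 0.441  0.382 -0.843
[... 286 characters left out ...]
293 310.98491862]
4
[ 0.395  0.726 -0.871  2.428  2.446  1.012 -0.889] margin 0.042
[ 0.411  0.642 -0.87   2.398  2.343  0.857 -0.825] margin 0.072
[ 0.414  0.559 -0.845  2.359  2.219  0.697 -0.731] margin 0.111
[ 0.393  0.477 -0.783  2.313  2.052  0.537 -0.587] margin 0.157
[ 0.334  0.401 -0.671  2.261  1.783  0.389 -0.335] margin 0.159
[ 0.307  0.352 -0.615  2.202  1.33   0.335  0.112] margin 0.105
[ 0.415  0.351 -0.75   2.136  0.989  0.432  0.457] margin 0.202
[ 0.504  0.361 -0.867  2.066  0.798  0.557  0.651] margin 0.327
[ 0.556  0.374 -0.941  1.993  0.674  0.684  0.774] margin 0.309
[ 0.581  0.39  -0.986  1.917  0.588  0.811  0.859] margin 0.264
[547.12828339  34.94406347 327.3215484 ]
```

Call:
{"method": "move_arm", "body": {
  "steps": [
    {"dp": [0.001,0,0.0005],"angular": [0,0,0],"hand": 1},
    {"dp": [0.0015,0,0.0008],"angular": [0,0,0],"hand": 1}
  ]
}}

```text
t: 19.5
eef_pos: [630.0, 34.1, 204.6]
orientation: [0.007, 0.882, -0.003, 0.47]
wrist_force: [2.6, 0.3, -0.5]
grip_width: 65.1
```

```bash
python3 - <<'E'
from cell import r
from wp import *
o=r.get_obs(); log(o);print(np.round(o["joints"],3),o["wrist_force"],o["ft_torque"]); cur(o,"y")
E
```

```text
[ 0.373  0.813 -0.857  2.449  2.541  1.167 -0.934] [ 2.64626715  0.26793437 -0.52190346] [0.07228393 0.68942632 0.18538011]
mug off [-13.    0.2 -53.7] lean 56.1 yaw -0.9 roll 0.0 tcp [630.   34.1 204.6]
```

Call:
{"method": "move_arm", "body": {
  "steps": [
    {"dp": [0.0008,0,0.0004],"angular": [0,0,0],"hand": 1},
    {"dp": [0.0008,0,0.0004],"angular": [0,0,0],"hand": 0.2},
    {"dp": [0.0008,0,0.0004],"angular": [0,0,0],"hand": -1},
    {"dp": [0.0008,0,0.0004],"angular": [0,0,0],"hand": -1},
    {"dp": [0.0008,0,0.0004],"angular": [0,0,0],"hand": -1},
    {"dp": [0.0008,0,0.0004],"angular": [0,0,0],"hand": -1}
  ]
}}

```text
t: 20.1
eef_pos: [629.7, 34.0, 203.7]
orientation: [0.007, 0.882, -0.003, 0.47]
wrist_force: [-0.6, 0.2, -0.3]
grip_width: 85.0
```

```bash
python3 - <<'E'
from cell import r
from wp import *
o=r.get_obs(); log(o);print(np.round(o["joints"],3),o["wrist_force"],o["grip_width"]); cur(o,"y")
c=r.read_camera("wrist");cv2.imwrite("pics/w14.png",c["image"])
T=pose(o);pos=T[:3,3]
for k in range(1,9):
    Rr=Rt(np.pi-.0145,np.radians(56-2.5*k)); pos=pos-Rr[:,2]*(15 if k<6 else 20); delta(o,pos,Rr)
E
```

```text
[ 0.372  0.816 -0.856  2.45   2.543  1.169 -0.935] [-0.62710758  0.24383286 -0.28092355] 84.97326057655191
mug off [-13.3   0.1 -54.7] lean 56.1 yaw -0.9 roll 0.0 tcp [629.7  34.  203.7]
dp [-0.0007, -0.0, -0.015] ang [-0.0003, 0.0456, -0.0009] rows pos 0.3 ang 0.3
dp [-0.002, -0.0, -0.0299] ang [-0.0003, 0.0892, -0.0009] rows pos 0.6 ang 0.6
dp [-0.004, -0.0, -0.0448] ang [-0.0002, 0.1328, -0.0009] rows pos 0.9 ang 0.9
dp [-0.0066, -0.0, -0.0596] ang [-0.0002, 0.1765, -0.0009] rows pos 1.2 ang 1.2
dp [-0.0099, -0.0, -0.0742] ang [-0.0002, 0.2201, -0.0009] rows pos 1.5 ang 1.5
dp [-0.0151, -0.0, -0.0935] ang [-0.0002, 0.2637, -0.0009] rows pos 1.9 ang 1.8
dp [-0.0212, -0.0, -0.1126] ang [-0.0002, 0.3074, -0.0009] rows pos 2.3 ang 2.0
dp [-0.0281, -0.0, -0.1313] ang [-0.0001, 0.351, -0.0009] rows pos 2.7 ang 2.3
```

View pics/w14.png

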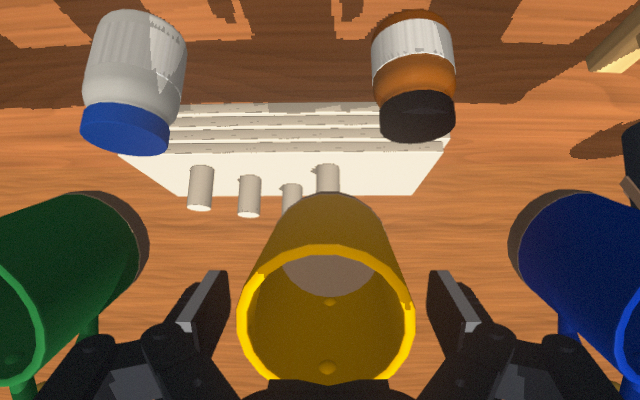

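The yellow mug hangs free between the open pads. I'll retract while easing the lean.

Call:
{"method": "move_arm", "body": {
  "steps": [
    {"dp": [-0.001,0,-0.015],"angular": [0,0.046,-0.001],"hand": -1},
    {"dp": [-0.002,0,-0.03],"angular": [0,0.089,-0.001],"hand": -1},
    {"dp": [-0.004,0,-0.045],"angular": [0,0.133,-0.001],"hand": -1},
    {"dp": [-0.0066,0,-0.06],"angular": [0,0.176,-0.001],"hand": -1},
    {"dp": [-0.01,0,-0.074],"angular": [0,0.22,-0.001],"hand": -1},
    {"dp": [-0.015,0,-0.0935],"angular": [0,0.264,-0.001],"hand": -1},
    {"dp": [-0.021,0,-0.1126],"angular": [0,0.307,-0.001],"hand": -1},
    {"dp": [-0.028,0,-0.131],"angular": [0,0.351,-0.001],"hand": -1}
  ]
}}

```text
t: 20.95
eef_pos: [539.1, 33.5, 294.4]
orientation: [0.007, 0.949, -0.006, 0.314]
wrist_force: [0.6, -1.6, -1.4]
grip_width: 85.8
```

```bash
python3 - <<'E'
from cell import r
from wp import *
o=r.get_obs(); log(o);print(np.round(o["joints"],3),o["wrist_force"],o["grip_width"]); cur(o,"y")
c=r.read_camera("wrist");cv2.imwrite("pics/w15.png",c["image"])
delta(o,[470,30,340],Rt(np.pi-.0145,np.radians(15)))
E
```

```text
[ 0.351  0.268 -0.673  2.309  1.624  0.329 -0.213] [ 0.61972272 -1.6052556  -1.35681186] 85.7562651908236
mug off [-105.6   -1.8   33. ] lean 36.6 yaw -0.7 roll -0.4 tcp [539.1  33.5 294.4]
dp [0.0282, -0.0049, -0.0777] ang [-0.0068, 0.3776, 0.0012] rows pos 1.7 ang 2.5
```

View pics/w15.png

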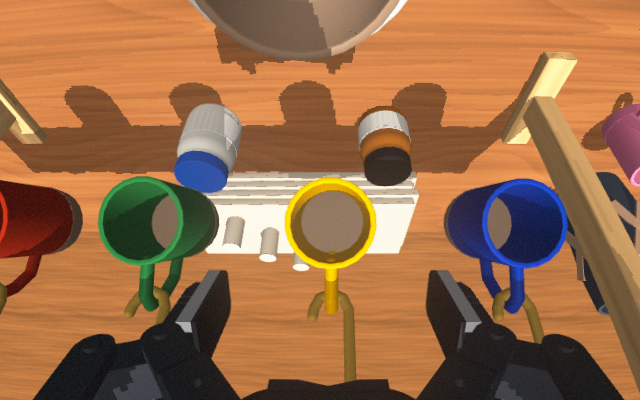

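All four mugs are hanging, and yellow's handle is on its hook at (332,300). I'll back off a little more, then wait for the swing to die.

Call:
{"method": "move_arm", "body": {
  "steps": [
    {"dp": [0.008,-0.001,-0.025],"angular": [-0.002,0.1,0],"hand": -1},
    {"dp": [0.018,-0.003,-0.05],"angular": [-0.004,0.2,0],"hand": -1},
    {"dp": [0.02,-0.004,-0.06],"angular": [-0.006,0.2,0],"hand": -1},
    {"dp": [0.02,-0.004,-0.06],"angular": [-0.006,0.2,0],"hand": -1},
    {"dp": [0.02,-0.004,-0.06],"angular": [-0.006,0.2,0],"hand": -1}
  ]
}}

```text
t: 21.5
eef_pos: [486.0, 30.3, 331.5]
orientation: [0.007, 0.976, -0.003, 0.216]
wrist_force: [0.2, -0.2, 0.8]
grip_width: 85.2
```

```bash
python3 - <<'E'
from cell import r
from wp import *
o=r.get_obs(); print(np.round(o["joints"],3),o["t"])
fr=[]
for i in range(24):
    c=r.read_camera("wrist"); fr.append(c["image"])
cv2.imwrite("pics/w16.png",fr[-1])
h=lambda im,a,b,s:(lambda H:((H[...,0]>=a)&(H[...,0]<=b)&(H[...,1]>s)&(H[...,2]>60)))(cv2.cvtColor(im,cv2.COLOR_BGR2HSV))
for n,a,b,s in (("y",22,35,170),("b",108,130,150)):
    print(n,[np.argwhere(h(f[150:320],a,b,s)).mean(0).round(1).tolist() for f in fr[::2]])
print("diff",[round(float(np.abs(f[150:300].astype(float)-fr[-1][150:300]).mean()),2) for f in fr])
E
```

```text
[ 0.641  0.172 -0.937  2.177  0.554  0.499  0.856] 21.5
y [[103.3, 333.4], [100.4, 332.6], [101.3, 335.3], [101.9, 334.1], [102.0, 333.1], [101.5, 331.8], [100.9, 332.2], [100.9, 332.4], [100.7, 331.9], [100.3, 332.7], [100.4, 332.5], [100.7, 332.3]]
b [[96.4, 412.9], [95.7, 420.7], [97.0, 421.9], [96.7, 418.1], [96.1, 416.0], [96.0, 415.5], [95.8, 417.2], [95.7, 418.0], [95.8, 419.2], [95.9, 418.4], [95.8, 418.2], [95.8, 418.2]]
diff [9.53, 10.21, 5.47, 8.31, 8.62, 8.32, 7.47, 6.41, 5.56, 4.88, 4.45, 4.09, 3.74, 3.4, 3.09, 2.81, 2.58, 2.42, 2.3, 2.23, 2.18, 2.17, 2.16, 0.0]
```

View pics/w16.png

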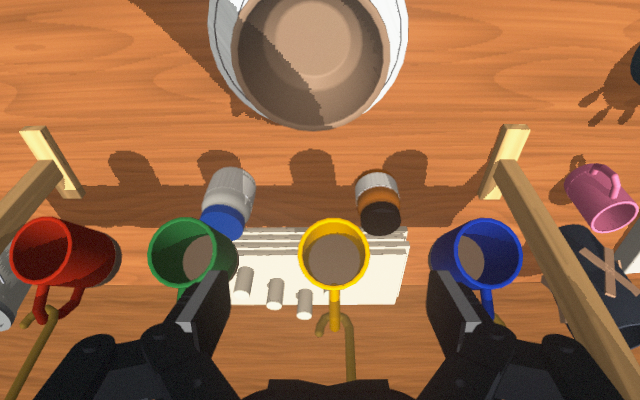

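```bash
python3 - <<'E'
from cell import r
from wp import *
fr=[]
for i in range(200):
    c=r.read_camera("wrist"); fr.append(c["image"][150:320].astype(float))
o=r.get_obs(); print(np.round(o["qd"],4),o["t"],o["eef_pos"])
# optical displacement of yellow/blue regions vs static background
g=[f.mean(2).astype(np.float32) for f in fr]
for n,x0,x1 in (("yellow",295,375),("blue",430,530),("green",145,220),("bg",240,295)):
    print(n,[np.round(cv2.phaseCorrelate(g[i][60:150,x0:x1],g[-1][60:150,x0:x1])[0],2).tolist() for i in (0,20,40,60,80,100,120,140,160,170,180,190,195)])
cv2.imwrite("pics/w17.png",c["image"])
c=r.read_camera("top");cv2.imwrite("pics/t17.png",c["image"]); c=r.read_camera("scene");cv2.imwrite("pics/s17.png",c["image"])
E
```

```text
[-0.0004  0.0008 -0.0015  0.0005  0.0005 -0.0011  0.0002] 32.7 [487.34263643  30.5751575  332.11467678]
yellow [[-0.08, 0.05], [0.01, -0.01], [0.02, 0.0], [0.01, -0.02], [-0.0, 0.01], [0.03, -0.01], [0.03, -0.02], [-0.04, -0.02], [-0.03, 0.02], [-0.01, -0.0], [0.01, 0.01], [0.0, 0.03], [0.0, 0.01]]
blue [[-0.07, 0.06], [0.05, 0.0], [0.01, -0.05], [0.0, -0.03], [-0.0, 0.01], [0.04, -0.0], [-0.03, -0.01], [0.02, -0.01], [-0.05, -0.01], [0.03, -0.0], [-0.05, 0.02], [0.0, -0.04], [0.02, -0.02]]
green [[0.43, 0.05], [0.46, -0.01], [0.46, 0.02], [0.49, -0.04], [0.44, 0.05], [0.48, -0.0], [0.47, -0.01], [0.51, -0.02], [0.5, -0.04], [0.51, -0.04], [0.46, -0.02], [0.48, -0.01], [0.48, 0.03]]
bg [[-0.07, 0.05], [0.0, -0.02], [-0.0, 0.01], [0.01, -0.01], [-0.03, 0.01], [-0.01, 0.0], [-0.0, -0.02], [-0.03, -0.01], [-0.02, 0.0], [-0.01, 0.01], [0.02, 0.02], [-0.01, -0.0], [-0.03, 0.0]]
```

View pics/w17.png

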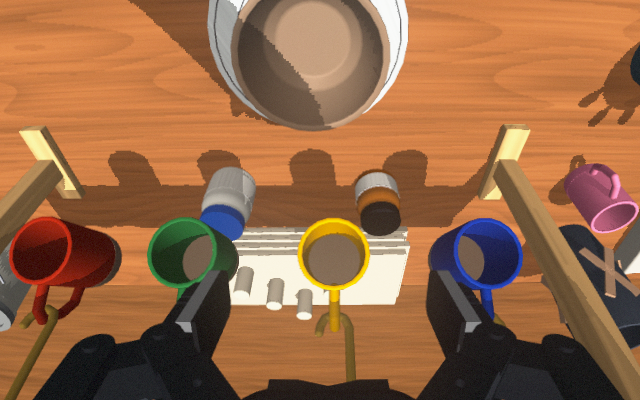

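View pics/t17.png

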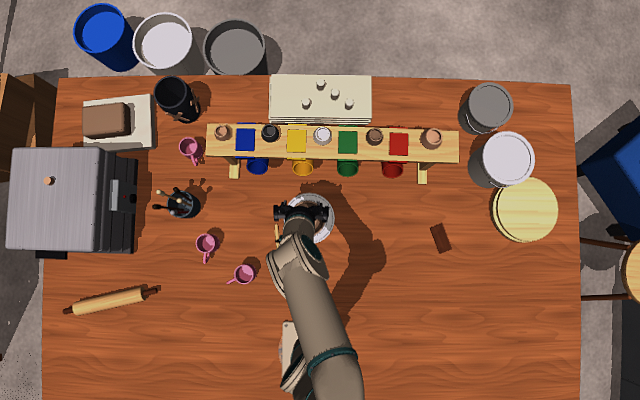

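The blue and yellow mugs have been still to within 0.1 px for 10 s, and the other three mugs, jars, bowl, rib and pots are where they were. I'm handing it in.

```bash
python3 - <<'E'
from cell import r
print(r.sign_off(), r.get_obs()["t"])
E
```

```text
the job is handed in; nothing more can be done
the job is handed in; nothing more can be done
```

The blue and yellow mugs now hang by their handles on the hooks under their own tiles, blue first and then yellow. I handed the job in at about 33 s of the 72 s allowed.

- **Swing:** over the last 10 s of wrist-camera frames, both mugs moved by less than 0.1 px.
- **Hanging attitude:** both hang mouth towards the robot with the handle in the hook's bend, like the green and red mugs.
- **Everything else:** the red and green mugs, jars, bowl, brush pot, rib and pink mugs looked undisturbed in the last pictures. The trimmer was mostly hidden behind the arm in the last top view, so I could not confirm it there.
- **Forces:** readings between moves never passed about 8 N. At hand-in the arm was clear of everything, with the gripper open.

Two things were not quite as planned:

- **Joint limits:** on the retreat from the blue hook, joints 3 and 4 came within 0.004 rad of their limits and the tool drifted about 20 mm sideways. It was already clear of the mug, and no limit was passed in any reading. I tilted the tool back during the second retreat to avoid a repeat.
- **Yellow release angle:** I let the yellow mug go at 56° of lean instead of 60°, for the same reason. It settled on its own.

One measurement disagreed: the first top-camera fit of the yellow mug's pose was poor. I used the wrist-camera fit instead, which matched closely.

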